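# Hang the drip trays nested on the drying hook

## Task

Hang the three aluminium drip trays on the drying hook by the slots in their tabs, over the upturned tip: the largest first, then the middle one nested inside it, then the smallest inside that. Push each tray fully back along the rod before fetching the next, the first against the hook's black stop and each other flat against the tray behind it, pressing it home firmly with about 10 N and never pushing trays or hook with more than 25 N. Let go so that all three hang still and upright, and leave the bowl, cup and jar where they are.

Things in the scene. Friction and masses are not known exactly. Their poses are not given: they have to be found in the camera images.
- hook: drying hook on a stand, fixed in an episode. Origin under the stand, z up, rod points to its -x. Base 130 x 140 x 15 mm, centred at x = 20 mm; post 18 mm wide, front face x = 10 mm, top z = 184 mm. Steel rod 8 mm thick, axis y = 0, z = 165 mm, level from the post to x = -105 mm, then up at 45 degrees to its tip. Friction of trays on the rod is under 4 N
- hook_tip (a point): end of the rod's axis at the upturned tip: hook x = -117, z = 177 mm; the round end reaches x = -121, z = 181 mm. Axes as the hook's
- stop: the hook's black stop. Origin on the rod's axis, fixed at hook x = 0, z = 165 mm, axes as the hook's; clamped in front of it on the rod is an upright plate, 16 mm wide beside the rod, 50 mm wide from 25 to 100 mm below it. The plate's front face lies somewhere from x = -6 to -31 mm, differs every time and is not measured: feel for it. It holds firm to 60 N
- rack: white rack, fixed in an episode; origin under its centre, base 180 (x) x 140 (y) x 12 mm. Places at x = -55, 0, 55 mm, y = 0, a tray standing in each on the base, in any order, facing the rack's -x. Behind each tray two pegs up to z = 82 mm, in front a bar up to 24 mm: lift trays straight up, by 150 mm to clear the other trays
- large: upright aluminium drip tray, the largest, 240 g +-20 %. Origin: mid lower edge of its 5 mm thick back plate (x -2.5..2.5 mm); z up, y across, open front to -x. Plate 120 mm wide, 90 mm tall; rim 4 mm thick stands 16 mm forward along sides and bottom, top open. Central tab 28 mm wide, z 90..140 mm, edges folded 12 mm back (3 mm thick, z >= 96), slot 14 mm wide, z 96..124 mm
- large_eye (a point): top of the slot (124 mm above the tray's origin, axes as the tray's), whose 45 degree gable centres on the rod. Hung, it rests on the rod's top: hook y = 0, z = 169 mm. Grip the tab's side edges (closing along y) about 4 mm above this point, so fingers pass beside the rod. Seated, the plate's back lies on the stop
- medium: upright aluminium drip tray, the middle one, 200 g +-20 %. Origin: mid lower edge of its 5 mm thick back plate (x -2.5..2.5 mm); z up, y across, open front to -x. Plate 104 mm wide, 83 mm tall; rim 4 mm thick stands 16 mm forward along sides and bottom, top open. Central tab 40 mm wide, z 83..133 mm, edges folded 12 mm back (3 mm thick, z >= 89), slot 14 mm wide, z 89..117 mm
- medium_eye (a point): top of the slot (117 mm above the tray's origin, axes as the tray's), whose 45 degree gable centres on the rod. Hung, it rests on the rod's top: hook y = 0, z = 169 mm. Grip the tab's side edges (closing along y) about 4 mm above this point, so fingers pass beside the rod. Nested, it lies 5 mm to hook -x of the eye behind, plates touching, 4 mm free to the rim at each side, 3 mm at the bottom
- small: upright aluminium drip tray, the smallest, 160 g +-20 %. Origin: mid lower edge of its 5 mm thick back plate (x -2.5..2.5 mm); z up, y across, open front to -x. Plate 88 mm wide, 76 mm tall; rim 4 mm thick stands 16 mm forward along sides and bottom, top open. Central tab 52 mm wide, z 76..126 mm, edges folded 12 mm back (3 mm thick, z >= 82), slot 14 mm wide, z 82..110 mm
- small_eye (a point): top of the slot (110 mm above the tray's origin, axes as the tray's), whose 45 degree gable centres on the rod. Hung, it rests on the rod's top: hook y = 0, z = 169 mm. Grip the tab's side edges (closing along y) about 4 mm above this point, so fingers pass beside the rod. Nested, it lies 5 mm to hook -x of the eye behind, plates touching, 4 mm free to the rim at each side, 3 mm at the bottom
- bowl: cream enamel bowl, 130 mm across, 50 mm high; loose bystander, origin under its centre
- cup: small brass sample cup, 56 mm across, 35 mm high; loose bystander, origin under its centre
- jar: amber jar, 56 mm across, 75 mm high; loose bystander, origin under its centre
Things that resemble listed ones, but are neither listed nor needed, are in the scene too. Leave any blue look-alike of the small alone. Leave any pink or turquoise look-alike of the large alone.

How it is judged:
By the outcome, as a careful person would: the job done as asked, in the order asked, and still so for the second after the job is handed in, with the robot touching nothing.
It also fails if it takes over 72 s, if anything falls off the work surface, if the arm or the gripper's body presses on something with over 40 N, if the wrist force passes 120 N, or if a joint passes its speed limit or range.

## Robot

A 6-joint arm with a two-finger parallel gripper is mounted at the origin on the work surface. World frame = base frame: x ahead of the robot, y to its left, z up, the work surface at z = 0. Lengths are in m, angles in rad, forces in N, time in s.
With the tool pointing down it reaches from about 0.3 to 0.85 m from the base axis. Payload 4.2 kg.
Tool frame: the origin (TCP) lies between the finger pads; the fingertips stand 19 mm ahead of it and the grasp point (between the pads) is the TCP; z points along the fingers, y is the line along which they close (so a half turn about z gives the same grasp; the last joint's range is limited). The gripper opens to 91 mm and grips with 3 to 60 N. Pads are 32 mm wide; open, the fingers measure 118 mm over their backs; the gripper's body (76 mm by 178 mm) begins 60 mm behind the grasp point.
Start: joints at [-1.195, 0.32, 1.565, -0, 1.257, -0.02], TCP at [0.222, -0.531, 0.203] pointing down, gripper open.
Joint ranges: [-3.11, 3.11], [-0.84, 2.01], [0.21, 2.61], [-1.34, 4.49], [0.05, 2.63], [-2.56, 2.56]. Speed limits (rad/s): [2.57, 2.57, 3.14, 3.14, 3.14, 3.14].

## Interface

Orientations are given as a 3x3 rotation matrix whose columns are the frame's x, y, z axes.
In Python, from plant import manip, vision gives the robot as it stands.
- The arm moves only by the tool arm_command, never from a script. Its argument "moves" is a list of rows, each an object of numbers: "dx", "dy", "dz": the shift along the tool's x, y, z in units of 40 mm (1.0 is 40 mm); "wx", "wy", "wz": the turn, a rotation vector about the tool's x, y, z in units of 8 degrees (1.0 is 8 degrees); "claw": the closure, from 0 (fully open) to 1 (shut). A call has 1 to 5 rows; each row shifts and turns the commanded pose from where the row before left it, along the tool's axes as they then stand; what a row does not reach is not made up. A row lasts 1/10 s, in which the tool goes at most 50 mm and 8.59 degrees, less where a joint would pass 70% of its speed; a pose out of reach is approached as far as the arm can. A call is refused whole if a number of a shift passes 1 or a number of a turn 1, either way. A call with a gripper value outside its range is refused whole. The fingers move at their own pace and stop on an object; "squeeze" is the grip in N (left out, the last holds). Time passes only in rows, so rows that do not move let the fingers close. It gives the time, the measured TCP pose, the force, the opening and the grip force at its end, in the units of the state.
- manip.state(): the state, without advancing time (a new reading comes with each control period).
- vision.read_camera(name): name is "side" or "top"; returns the picture (420x560x3 uint8, red, green, blue); there is no depth.
- vision.camera_params(name): a dict with "vfov" (degrees; the focal length in pixels is half the picture's height over the tangent of half this angle, whatever the lens; pixels are square), "cx", "cy" (the principal point, pixels), "R" (3x3) and "t" (3): a world point X has camera coordinates R X + t. Camera axes: x right, y down, z forward; pixel columns grow to the right and rows downward; lengths in m; the calibration is good to about 2 mm. A picture is of the moment at which its call begins. camera_params takes no time and is no camera call.
- manip.sign_off(): hands the job in; it is judged then, once.
The state is a dict: "time_s": time; "joint_positions": joint angles; "qvel": joint speeds; "joint_efforts": joint torques, N m; "position": TCP position; "tool_rot": TCP orientation; "contact_force": force on the tool from outside, world axes, zero at the start; "moment": the same for the moment, N m; "width": finger opening in m; "grip_force": force on a finger pad.
Only numpy, scipy, OpenCV 4.12 (cv2) and the standard library are available. Lean on these libraries where they do the work, as an engineer would, in place of code of your own. Each camera call takes 0.05 s, during which the arm holds its last target. There are 200 camera calls.

## Working session

There is one attempt and no reset: what is moved stays moved. The work goes in short steps, Python scripts to look and compute and a tool call to move; the robot and the scene stay as the last step left them, time stands still between calls to the robot, and variables do not carry over. Pictures are saved under pics/ and viewed, at most 10 in all, crops included, and the job is handed in when it is done.

Besides the shell and the picture viewer there is one more tool, called in YAML: its name, and indented under it one key for each argument. arm_command: Moves the arm, as the interface text tells. Its arguments: {"type":"object","properties":{"moves":{"type":"array","items":{"type":"object","properties":{"dx":{"type":"number"},"dy":{"type":"number"},"dz":{"type":"number"},"wx":{"type":"number"},"wy":{"type":"number"},"wz":{"type":"number"},"claw":{"type":"number"}}}},"squeeze":{"type":"number"}},"required":["moves"]}

```bash
ls; mkdir -p pics; python3 - <<'E'
from plant import manip, vision
import cv2,numpy as np
for n in("side","top"):
    im=vision.read_camera(n); cv2.imwrite(f"pics/{n}0.png",im[:,:,::-1])
    p=vision.camera_params(n); print(n,p)
s=manip.state(); print(s)
E
```

```text
pics
side {'vfov': 43.09954666399619, 'cx': 279.70065895516683, 'cy': 202.7041835951159, 'R': array([[ 0.99398711, -0.10940054,  0.00459796],
       [-0.05350799, -0.52193997, -0.85130228],
       [ 0.09553278,  0.84593747, -0.5246554 ]]), 't': array([-0.53218989,  0.11545926,  1.4371972 ])}
top {'vfov': 49.217736249712814, 'cx': 284.9849216165435, 'cy': 207.1802905860813, 'R': array([[-0.0165635 , -0.99984906,  0.00524392],
       [-0.98411321,  0.01537516, -0.17687508],
       [ 0.17676776, -0.00809029, -0.98421934]]), 't': array([-0.04842883,  0.53770574,  1.17383558])}
{'time_s': 0.1, 'joint_positions': array([-1.19497975e+00,  3.20247805e-01,  1.56553717e+00, -1.01034293e-05,
        1.25740377e+00, -1.99933498e-02]), 'qvel': array([-0.00030407, -0.00150588, -0.00263876, -0.00077654,  0.00011789,
       -0.00059607]), 'joint_efforts': array([ 1.16419696e-04, -4.13333952e+01, -2.32509416e+01,  7.27504562e-02,
        4.21825703e-02, -5.27716008e-05]), 'position': array([ 0.221526  , -0.5301132 ,  0.20220069]), 'tool_rot': array([[ 9.22683397e-01,  3.85558032e-01, -5.94759295e-04],
       [ 3.85558490e-01, -9.22682208e-01,  1.48117413e-03],
       [ 2.23047646e-05, -1.59596928e-03, -9.99998726e-01]]), 'contact_force': array([-0.46431541, -0.36262802, -0.15876504]), 'moment': array([-0.01370134,  0.02279033, -0.02522909]), 'grip_force': 0.0, 'width': 0.09096770872937694}
```

View pics/side0.png

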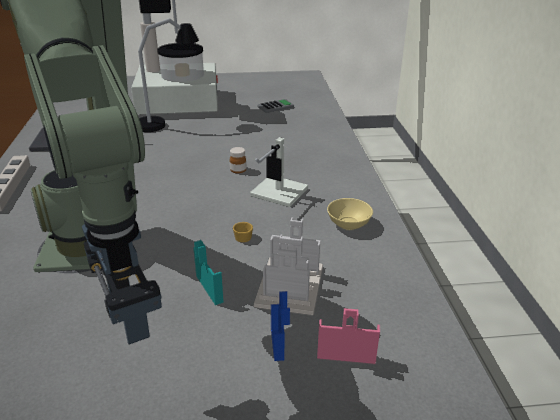

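View pics/top0.png

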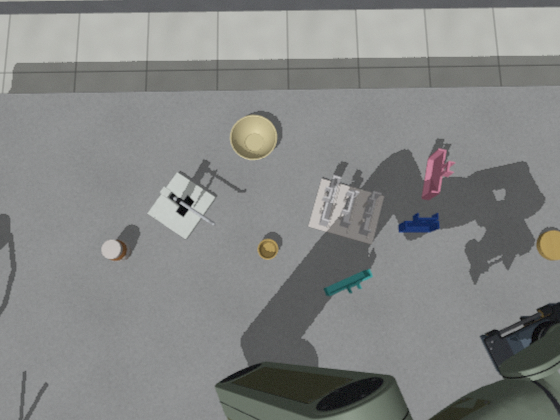

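The side view shows the hook at about (280,175), the rack with three grey trays at (290,265), and pink, blue and turquoise look-alikes. In the top view the hook is at (185,205) with its tip near (213,223), and the rack is at (347,210). Next I zoom in.

```bash
python3 - <<'E'
import cv2,numpy as np
s=cv2.imread("pics/side0.png");t=cv2.imread("pics/top0.png")
f=lambda im,x,y,w,h:cv2.resize(im[y:y+h,x:x+w],(400,300),interpolation=cv2.INTER_CUBIC)
o=np.vstack([np.hstack([f(s,240,210,120,90+0),f(s,230,130,100,75)]),np.hstack([f(t,295,165,100,75+0),f(t,140,165,100,75)])])
cv2.imwrite("pics/crop0.png",o)
E
```

```text
(no output)
```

View pics/crop0.png

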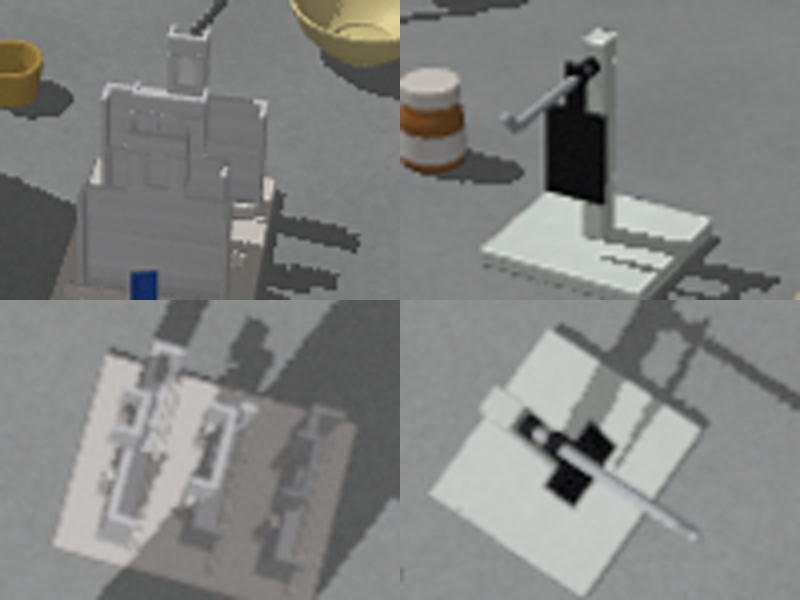

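The crops show the hook tip at about (213.7,223.7) in the top view, with the rod running up-left to the post at (165,192). The three trays stand in the rack, but I can't tell them apart yet, so I enlarge the rack.

```bash
python3 - <<'E'
import cv2,numpy as np
s=cv2.imread("pics/side0.png");t=cv2.imread("pics/top0.png")
f=lambda im,x,y,w,h,k:cv2.convertScaleAbs(cv2.resize(im[y:y+h,x:x+w],None,fx=k,fy=k,interpolation=cv2.INTER_CUBIC),alpha=1.3)
a=f(s,252,212,80,100,6);b=f(t,305,170,53,75,6)
o=np.zeros((600,480+318,3),np.uint8);o[:a.shape[0],:480]=a;o[:b.shape[0],480:]=b[:600]
cv2.imwrite("pics/crop1.png",o)
E
```

```text
(no output)
```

View pics/crop1.png

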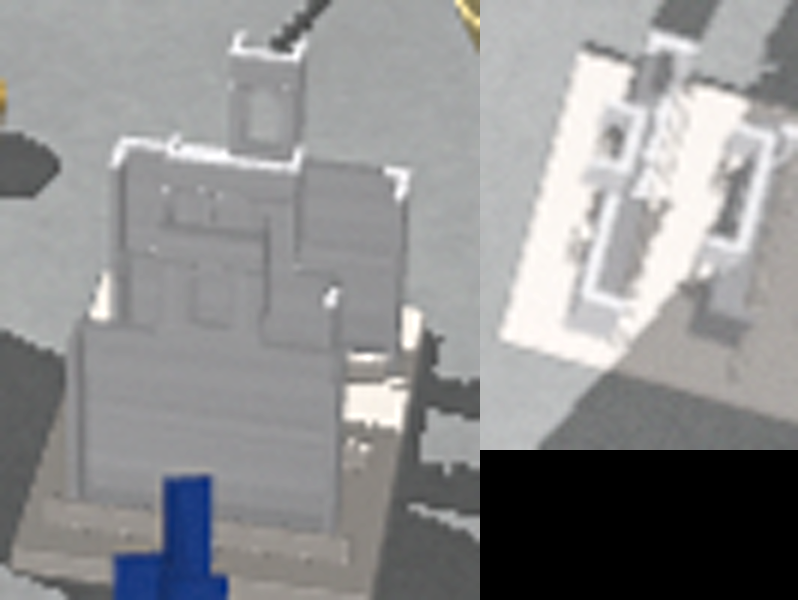

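The large tray, with the narrow tab, is at the far (left) place, and tray fronts face right (-y) in the top view. I compute the poses by ray casting and check the tab widths to identify the other two.

```bash
cat > h.py <<'E'
import numpy as np
from plant import manip, vision
C={n:vision.camera_params(n) for n in("side","top")}
def foc(c): return 210/np.tan(np.radians(c["vfov"]/2))
def cast(n,u,v,z):
    c=C[n]; d=c["R"].T@np.array([(u-c["cx"])/foc(c),(v-c["cy"])/foc(c),1]); o=-c["R"].T@c["t"]
    return o+d*(z-o[2])/d[2]
def proj(n,X):
    c=C[n]; p=c["R"]@np.asarray(X)+c["t"]; return np.array([c["cx"]+foc(c)*p[0]/p[2],c["cy"]+foc(c)*p[1]/p[2]])
def tri(us,ut):
    A=[];b=[]
    for n,(u,v) in(("side",us),("top",ut)):
        c=C[n];r=np.array([(u-c["cx"])/foc(c),(v-c["cy"])/foc(c),1])
        for k in(0,1): A.append(c["R"][k]-r[k]*c["R"][2]); b.append(r[k]*c["t"][2]-c["t"][k])
    return np.linalg.lstsq(np.array(A),np.array(b),rcond=None)[0]
E
python3 - <<'E'
from h import *
import cv2
np.set_printoptions(precision=4,suppress=True)
for n in ("top","side"):
    im=cv2.imread(f"pics/{n}0.png"); hsv=cv2.cvtColor(im,cv2.COLOR_BGR2HSV)
# rack corners top view
P=[cast("top",u,v,.012) for u,v in((322,178),(308.2,226.8),(384.5,196.2),(377,244))]
print("rack",P,[np.linalg.norm(P[i]-P[j]) for i,j in((0,1),(0,2),(1,3),(2,3))])
# hook base corners top view (z=15mm)  crop: TL? (555,330),(430,492),(708,427),(583,597)
B=[cast("top",140+(u-400)/4,165+(v-300)/4,.015) for u,v in((555,330),(430,492),(708,427),(583,597))]
print("hook",B,[np.linalg.norm(B[i]-B[j]) for i,j in((0,1),(0,2),(1,3),(2,3))], np.mean(B,0))
print("tip top",cast("top",213.75,223.75,.177),"tip side", tri((230+108/4,130+122/4),(213.75,223.75)))
print("post top",cast("top",165,190.5,.184),tri((230+200/4,130+36/4),(140+100/4,165+103/4)))
E
```

```text
rack [array([ 0.6241, -0.1616,  0.012 ]), array([ 0.488 , -0.1197,  0.012 ]), array([ 0.5698, -0.3325,  0.012 ]), array([ 0.4381, -0.3049,  0.012 ])] [np.float64(0.14232209667947449), np.float64(0.17936460538748542), np.float64(0.19180118641857496), np.float64(0.13457021276434275)]
hook [array([0.6451, 0.2355, 0.015 ]), array([0.5325, 0.3179, 0.015 ]), array([0.5748, 0.1289, 0.015 ]), array([0.459 , 0.2121, 0.015 ])] [np.float64(0.13946124712502764), np.float64(0.12768105827347925), np.float64(0.12882033541395563), np.float64(0.14263052117226455)] [0.5529 0.2236 0.015 ]
tip top [0.4766 0.1129 0.177 ] tip side [0.4801 0.1135 0.1739]
post top [0.5572 0.2284 0.184 ] [0.5587 0.2287 0.1832]
```

```bash
python3 - <<'E'
from h import *
np.set_printoptions(precision=2,suppress=True)
a=np.radians(72.6);X=np.array([np.cos(a),np.sin(a),0]);Y=np.array([-X[1],X[0],0]);O=np.array([.5289,-.2261,.012])
S=dict(large=(.12,.09,.028),medium=(.104,.083,.04),small=(.088,.076,.052))
for px,ts in((.055,["large"]),(0,["medium","small"]),(-.055,["medium","small"])):
  for t in ts:
    W,H,T=S[t];o=O+px*X
    print(px,t)
    for cam in("top","side"):
      print(cam,"tab",*[proj(cam,o+s*T/2*Y+[0,0,H+.05]) for s in(1,-1)],"plate",*[proj(cam,o+s*W/2*Y+[0,0,H]) for s in(1,-1)])
E
```

```text
0.055 large
top tab [331.24 200.91] [334.28 190.16] plate [324.35 221.77] [336.85 177.57]
side tab [286.36 222.05] [297.97 223.36] plate [267.61 237.  ] [316.37 242.76]
0 medium
top tab [351.93 210.02] [356.12 194.69] plate [345.76 225.26] [356.24 187.  ]
side tab [279.4  237.31] [296.55 239.33] plate [266.01 253.05] [309.65 258.43]
0 small
top tab [350.88 212.81] [356.3  192.99] plate [346.2  222.67] [355.03 190.48]
side tab [276.84 239.49] [299.06 242.12] plate [269.34 255.84] [306.15 260.4 ]
-0.055 medium
top tab [373.66 216.32] [377.73 200.91] plate [366.66 231.35] [376.85 192.92]
side tab [274.6  251.43] [292.39 253.6 ] plate [260.82 267.4 ] [306.07 273.19]
-0.055 small
top tab [372.49 219.08] [377.75 199.17] plate [366.95 228.71] [375.54 196.38]
side tab [271.96 253.63] [295.01 256.47] plate [264.29 270.26] [302.46 275.17]
```

The widths settle it: the near tray is 45 px wide, so it is the medium, and the middle tray's tab is 21.7 px, so it is the small. I enlarge the hook and the tabs for finer measurement.

```bash
python3 - <<'E'
import cv2,numpy as np
s=cv2.imread("pics/side0.png");t=cv2.imread("pics/top0.png")
f=lambda im,x,y,h:cv2.convertScaleAbs(cv2.resize(im[y:y+h,x:x+50],None,fx=8,fy=8,interpolation=cv2.INTER_NEAREST),alpha=1.25)
o=np.vstack([np.hstack([f(t,170,188,40),f(s,252,133,40)]),np.hstack([f(t,318,180,35),f(s,270,215,35)])])
for k in range(0,800,80): cv2.line(o,(k,0),(k,6),(0,0,255),1);cv2.line(o,(k,320),(k,326),(0,0,255),1)
for k in range(0,600,80): cv2.line(o,(0,k),(6,k),(0,0,255),1);cv2.line(o,(400,k),(406,k),(0,0,255),1)
cv2.imwrite("pics/crop2.png",o)
E
```

```text
(no output)
```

View pics/crop2.png

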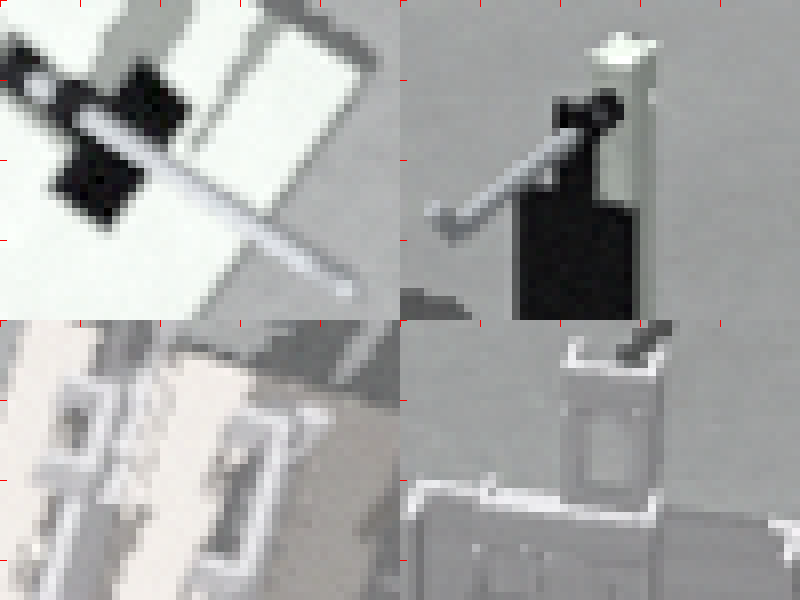

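```bash
python3 - <<'E'
from h import *
np.set_printoptions(precision=4,suppress=True)
print("large",tri((301.75,221.25),(331.5,187.6)),tri((290.1,219.25),(329.75,199.25)))
print("small",tri((301.4,239.5),(353.75,191.4)),tri((279.5,236),(350.6,211)))
A=cast("top",182,202.5,.167);B=cast("top",198.25,213.1,.165);T=cast("top",213.25,223.4,.177)
print("rod",A,B,T,np.degrees(np.arctan2(*(A-T)[1::-1])),np.degrees(np.arctan2(*(B-T)[1::-1])))
print("tip tri",tri((255.9,158.75),(213.25,223.4)),"rod tri",tri((273.4,150.25),(182,202.5)))
a=np.radians(55);X=np.array([np.cos(a),np.sin(a),0])
for O in([.5414,.2072,0],[.545,.209,0]):
  O=np.array(O)
  for x,z in((-.121,.179),(-.105,.165),(-.03,.165)): print(O,x,proj("top",O+x*X+[0,0,z]),proj("side",O+x*X+[0,0,z]))
E
```

```text
large [ 0.5669 -0.1712  0.1526] [ 0.5384 -0.1655  0.1562]
small [ 0.5587 -0.2274  0.1401] [ 0.5089 -0.2166  0.1459]
rod [0.5308 0.1912 0.167 ] [0.5047 0.1521 0.165 ] [0.4774 0.1141 0.177 ] 55.306578737304086 54.354150958980114
tip tri [0.4787 0.1137 0.1796] rod tri [0.5342 0.1917 0.165 ]
[0.5414 0.2072 0.    ] -0.121 [215.6417 225.5197] [253.0976 160.0887]
[0.5414 0.2072 0.    ] -0.105 [211.0311 222.6045] [256.1446 162.2645]
[0.5414 0.2072 0.    ] -0.03 [185.6689 205.2942] [269.3165 151.9715]
[0.545 0.209 0.   ] -0.121 [214.8929 224.018 ] [254.3447 159.7361]
[0.545 0.209 0.   ] -0.105 [210.2953 221.1255] [257.3718 161.9137]
[0.545 0.209 0.   ] -0.03 [184.9521 203.8345] [270.4837 151.6457]
```

```bash
cat >> h.py <<'E'
def plan(p,head,n=None,start=None):
    """rows (40 mm / 8 deg units) from the present pose to p, with tool x heading (deg), tool down"""
    from scipy.spatial.transform import Rotation as Ro
    s=manip.state(); P=s["position"] if start is None else np.array(start); R=s["tool_rot"]; h=np.radians(head)
    T=np.array([[np.cos(h),np.sin(h),0],[np.sin(h),-np.cos(h),0],[0,0,-1]])
    w=Ro.from_matrix(R.T@T).as_rotvec(); d=np.asarray(p)-P
    n=n or int(np.ceil(max(np.linalg.norm(d)/.038,np.linalg.norm(w)/np.radians(8)*1.01,1)))
    for i in range(n):
        t=R.T@d/n/.04; q=w/n/np.radians(8)
        print("  ".join(f"{k}:{v:.2f}" for k,v in zip("dx dy dz wx wy wz".split(),[*t,*q]) if abs(v)>.004))
        R=R@Ro.from_rotvec(w/n).as_matrix()
HX=np.array([np.cos(np.radians(55)),np.sin(np.radians(55)),0]);HY=np.array([-HX[1],HX[0],0]);HO=np.array([.5441,.2087,0])
def hk(x,y,z): return HO+x*HX+y*HY+[0,0,z]
def inhook():
    s=manip.state(); d=s["position"]-HO; f=s["contact_force"]
    print("t %.1f hook x %.4f y %.4f z %.4f"%(s["time_s"],d@HX,d@HY,d[2]),"F hook",np.round([f@HX,f@HY,f[2]],1),"head %.1f"%np.degrees(np.arctan2(s["tool_rot"][1,0],s["tool_rot"][0,0])),"w %.4f g %.1f"%(s["width"],s["grip_force"]))
E
python3 -c "
from h import *
plan([.554,-.166,.20],74)"
```

```text
dx:0.86  dy:-0.40  dz:0.00  wz:-0.49
dx:0.89  dy:-0.34  dz:0.00  wz:-0.49
dx:0.91  dy:-0.28  dz:0.00  wz:-0.49
dx:0.92  dy:-0.21  dz:0.00  wz:-0.49
dx:0.94  dy:-0.15  dz:0.00  wz:-0.49
dx:0.94  dy:-0.09  dz:0.00  wz:-0.49
dx:0.95  dy:-0.02  dz:0.00  wz:-0.49
dx:0.95  dy:0.04  dz:0.00  wz:-0.49
dx:0.94  dy:0.11  dz:0.00  wz:-0.49
dx:0.93  dy:0.17  dz:0.00  wz:-0.49
dx:0.92  dy:0.24  dz:0.00  wz:-0.49
dx:0.90  dy:0.30  dz:0.00  wz:-0.49
dx:0.88  dy:0.36  dz:0.00  wz:-0.49
```

arm_command:
  moves:
    - {"dx": 0.86,"dy": -0.4,"wz": -0.49}
    - {"dx": 0.89,"dy": -0.34,"wz": -0.49}
    - {"dx": 0.91,"dy": -0.28,"wz": -0.49}
    - {"dx": 0.92,"dy": -0.21,"wz": -0.49}
    - {"dx": 0.94,"dy": -0.15,"wz": -0.49}
  squeeze: 20

```text
validation failed for argument at $.mo...
```

arm_command:
  moves:
    - {"dx": 0.94,"dy": -0.09,"wz": -0.49}
    - {"dx": 0.95,"dy": -0.02,"wz": -0.49}
    - {"dx": 0.95,"dy": 0.04,"wz": -0.49}
    - {"dx": 0.94,"dy": 0.11,"wz": -0.49}
    - {"dx": 0.93,"dy": 0.17,"wz": -0.49}

```text
validation failed for argument at $.mo...
```

```bash
python3 - <<'E'
from h import *
import cv2
s=manip.state();print(s["time_s"],s["position"],s["contact_force"])
plan([.554,-.166,.20],74)
t=vision.read_camera("top")[:,:,::-1]; d=vision.read_camera("side")[:,:,::-1]
f=lambda im,x,y:cv2.convertScaleAbs(cv2.resize(im[y:y+75,x:x+57],None,fx=7,fy=7,interpolation=cv2.INTER_CUBIC)[:525],alpha=1.25)
cv2.imwrite("pics/a1.png",np.hstack([f(t,315,175),f(d,262,212)])); cv2.imwrite("/tmp/t1.png",t);cv2.imwrite("/tmp/d1.png",d)
E
```

```text
0.1 [ 0.221526   -0.5301132   0.20220069] [-0.46431541 -0.36262802 -0.15876504]
dx:0.86  dy:-0.40  dz:0.00  wz:-0.49
dx:0.89  dy:-0.34  dz:0.00  wz:-0.49
dx:0.91  dy:-0.28  dz:0.00  wz:-0.49
dx:0.92  dy:-0.21  dz:0.00  wz:-0.49
dx:0.94  dy:-0.15  dz:0.00  wz:-0.49
dx:0.94  dy:-0.09  dz:0.00  wz:-0.49
dx:0.95  dy:-0.02  dz:0.00  wz:-0.49
dx:0.95  dy:0.04  dz:0.00  wz:-0.49
dx:0.94  dy:0.11  dz:0.00  wz:-0.49
dx:0.93  dy:0.17  dz:0.00  wz:-0.49
dx:0.92  dy:0.24  dz:0.00  wz:-0.49
dx:0.90  dy:0.30  dz:0.00  wz:-0.49
dx:0.88  dy:0.36  dz:0.00  wz:-0.49
```

View pics/a1.png

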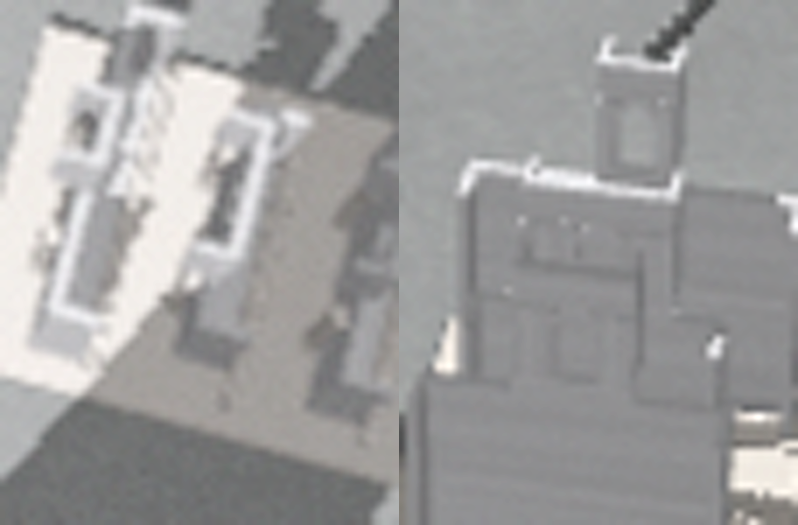

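The moves were refused by validation and the arm hasn't moved. The picture shows the same scene: large tab at top-view crop (95,125), small tab at (240,180). I retry with every field filled in.

arm_command:
  moves:
    - {"dx": 0.86,"dy": -0.4,"dz": 0,"wx": 0,"wy": 0,"wz": -0.49,"claw": 0}
    - {"dx": 0.89,"dy": -0.34,"dz": 0,"wx": 0,"wy": 0,"wz": -0.49,"claw": 0}
    - {"dx": 0.91,"dy": -0.28,"dz": 0,"wx": 0,"wy": 0,"wz": -0.49,"claw": 0}
    - {"dx": 0.92,"dy": -0.21,"dz": 0,"wx": 0,"wy": 0,"wz": -0.49,"claw": 0}
    - {"dx": 0.94,"dy": -0.15,"dz": 0,"wx": 0,"wy": 0,"wz": -0.49,"claw": 0}
  squeeze: 20

```text
time_s: 0.7
position: [0.3508, -0.3893, 0.2029]
tool_rot: [[0.738, 0.675, -0.0], [0.675, -0.738, 0.0], [0.0, -0.0, -1.0]]
contact_force: [-0.4, -0.4, 0.6]
width: 0.0914
grip_force: 0.0
```

arm_command:
  moves:
    - {"dx": 0.94,"dy": -0.09,"dz": 0,"wx": 0,"wy": 0,"wz": -0.49,"claw": 0}
    - {"dx": 0.95,"dy": -0.02,"dz": 0,"wx": 0,"wy": 0,"wz": -0.49,"claw": 0}
    - {"dx": 0.95,"dy": 0.04,"dz": 0,"wx": 0,"wy": 0,"wz": -0.49,"claw": 0}
    - {"dx": 0.94,"dy": 0.11,"dz": 0,"wx": 0,"wy": 0,"wz": -0.49,"claw": 0}
    - {"dx": 0.93,"dy": 0.17,"dz": 0,"wx": 0,"wy": 0,"wz": -0.49,"claw": 0}

```text
time_s: 1.2
position: [0.4787, -0.2494, 0.2029]
tool_rot: [[0.469, 0.883, -0.0], [0.883, -0.469, -0.0], [-0.0, -0.0, -1.0]]
contact_force: [1.0, -0.5, 0.2]
width: 0.0911
grip_force: 0.0
```

```bash
python3 - <<'E'
from h import *
s=manip.state();print(s["time_s"],s["position"],s["contact_force"])
plan([.555,-.164,.20],74)
E
```

```text
1.2 [ 0.47870595 -0.24935087  0.202866  ] [ 0.96157254 -0.48844684  0.15116796]
dx:0.69  dy:0.17  dz:0.02  wz:-0.37
dx:0.68  dy:0.21  dz:0.02  wz:-0.37
dx:0.67  dy:0.24  dz:0.02  wz:-0.37
dx:0.66  dy:0.28  dz:0.02  wz:-0.37
```

arm_command:
  moves:
    - {"dx": 0.69,"dy": 0.17,"dz": 0,"wx": 0,"wy": 0,"wz": -0.37,"claw": 0}
    - {"dx": 0.68,"dy": 0.21,"dz": 0,"wx": 0,"wy": 0,"wz": -0.37,"claw": 0}
    - {"dx": 0.67,"dy": 0.24,"dz": 0,"wx": 0,"wy": 0,"wz": -0.37,"claw": 0}
    - {"dx": 0.66,"dy": 0.28,"dz": 0,"wx": 0,"wy": 0,"wz": -0.37,"claw": 0}
    - {"dx": 0,"dy": 0,"dz": 0,"wx": 0,"wy": 0,"wz": 0,"claw": 0}

```text
time_s: 1.7
position: [0.5562, -0.1637, 0.2025]
tool_rot: [[0.277, 0.961, 0.001], [0.961, -0.277, 0.001], [0.001, 0.0, -1.0]]
contact_force: [-0.2, 0.6, -0.3]
width: 0.0912
grip_force: 0.0
```

```bash
python3 - <<'E'
from h import *
import cv2
s=manip.state();print(s["time_s"],s["position"],s["contact_force"])
plan([.555,-.164,.14],74,2)
t=vision.read_camera("top")[:,:,::-1]; d=vision.read_camera("side")[:,:,::-1]
f=lambda im,x,y:cv2.convertScaleAbs(cv2.resize(im[y:y+85,x:x+57],None,fx=7,fy=7,interpolation=cv2.INTER_CUBIC)[:595],alpha=1.25)
cv2.imwrite("pics/a2.png",np.hstack([f(t,300,165),f(d,262,180)]))
E
```

```text
1.7 [ 0.55622371 -0.16367538  0.20248501] [-0.18148942  0.58691223 -0.28209827]
dx:-0.01  dy:-0.01  dz:0.78  wy:-0.00
dx:-0.01  dy:-0.01  dz:0.78  wy:-0.00
```

View pics/a2.png

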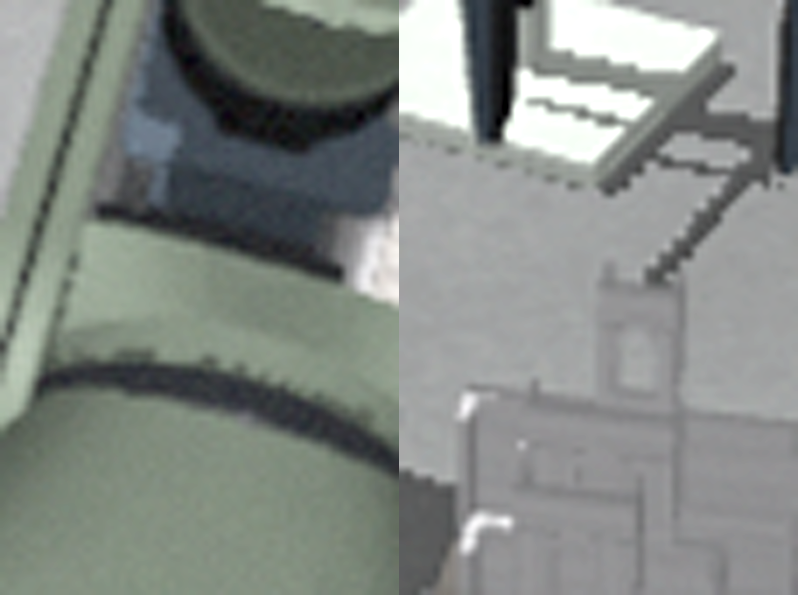

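In the side view the open fingers (inner faces at about 515 and 780) straddle the large tab (597–685), nearly centred. I descend and close.

arm_command:
  moves:
    - {"dx": 0,"dy": 0,"dz": 0.78,"wx": 0,"wy": 0,"wz": 0,"claw": 0}
    - {"dx": 0,"dy": 0,"dz": 0.78,"wx": 0,"wy": 0,"wz": 0,"claw": 0}
    - {"dx": 0,"dy": 0,"dz": 0,"wx": 0,"wy": 0,"wz": 0,"claw": 0.6}
    - {"dx": 0,"dy": 0,"dz": 0,"wx": 0,"wy": 0,"wz": 0,"claw": 1}
    - {"dx": 0,"dy": 0,"dz": 0,"wx": 0,"wy": 0,"wz": 0,"claw": 1}
  squeeze: 10

```text
time_s: 2.3
position: [0.5552, -0.1669, 0.1424]
tool_rot: [[0.281, 0.96, 0.003], [0.96, -0.281, -0.001], [-0.0, 0.003, -1.0]]
contact_force: [0.1, -0.9, 0.4]
width: 0.0703
grip_force: 0.0
```

arm_command:
  moves:
    - {"dx": 0,"dy": 0,"dz": 0,"wx": 0,"wy": 0,"wz": 0,"claw": 1}
    - {"dx": 0,"dy": 0,"dz": 0,"wx": 0,"wy": 0,"wz": 0,"claw": 1}
    - {"dx": 0,"dy": 0,"dz": 0,"wx": 0,"wy": 0,"wz": 0,"claw": 1}

```text
time_s: 2.6
position: [0.5547, -0.1662, 0.1413]
tool_rot: [[0.28, 0.96, 0.001], [0.96, -0.28, -0.0], [-0.0, 0.001, -1.0]]
contact_force: [0.4, -0.8, -0.2]
width: 0.0461
grip_force: 0.0
```

arm_command:
  moves:
    - {"dx": 0,"dy": 0,"dz": 0.03,"wx": 0,"wy": 0,"wz": 0,"claw": 1}
    - {"dx": 0,"dy": 0,"dz": 0,"wx": 0,"wy": 0,"wz": 0,"claw": 1}
    - {"dx": 0,"dy": 0,"dz": 0,"wx": 0,"wy": 0,"wz": 0,"claw": 1}
    - {"dx": 0,"dy": 0,"dz": 0,"wx": 0,"wy": 0,"wz": 0,"claw": 1}

```text
time_s: 3.0
position: [0.5545, -0.166, 0.1392]
tool_rot: [[0.28, 0.96, 0.0], [0.96, -0.28, -0.0], [-0.0, 0.0, -1.0]]
contact_force: [0.1, 0.3, -0.6]
width: 0.0276
grip_force: 10.0
```

arm_command:
  moves:
    - {"dx": 0,"dy": 0,"dz": 0,"wx": 0,"wy": 0,"wz": 0,"claw": 1}
    - {"dx": 0,"dy": 0,"dz": -0.5,"wx": 0,"wy": 0,"wz": 0,"claw": 1}
    - {"dx": 0,"dy": 0,"dz": -1,"wx": 0,"wy": 0,"wz": 0,"claw": 1}
    - {"dx": 0,"dy": 0,"dz": -1,"wx": 0,"wy": 0,"wz": 0,"claw": 1}
    - {"dx": 0,"dy": 0,"dz": -1,"wx": 0,"wy": 0,"wz": 0,"claw": 1}
  squeeze: 30

```text
time_s: 3.5
position: [0.5537, -0.1659, 0.2802]
tool_rot: [[0.28, 0.96, -0.002], [0.96, -0.28, 0.0], [-0.0, -0.002, -1.0]]
contact_force: [0.9, -0.3, -2.9]
width: 0.0268
grip_force: 30.0
```

arm_command:
  moves:
    - {"dx": 0,"dy": 0,"dz": -0.4,"wx": 0,"wy": 0,"wz": 0,"claw": 1}
    - {"dx": 0,"dy": 0,"dz": 0,"wx": 0,"wy": 0,"wz": 0,"claw": 1}

```text
time_s: 3.7
position: [0.5554, -0.1664, 0.298]
tool_rot: [[0.28, 0.96, 0.005], [0.96, -0.28, -0.002], [-0.0, 0.005, -1.0]]
contact_force: [-0.1, -0.2, -2.5]
width: 0.0262
grip_force: 30.0
```

```bash
python3 - <<'E'
from h import *
inhook(); print(hk(-.165,0,.29))
plan(hk(-.165,0,.29),55)
E
```

```text
t 3.7 hook x -0.3008 y -0.2244 z 0.2980 F hook [-0.2 -0.  -2.5] head 73.7 w 0.0262 g 30.0
[0.44945989 0.07353991 0.29      ]
dx:0.72  dy:-0.60  dz:0.03  wx:0.01  wz:0.33
dx:0.69  dy:-0.64  dz:0.03  wx:0.01  wz:0.33
dx:0.66  dy:-0.67  dz:0.03  wx:0.01  wz:0.33
dx:0.63  dy:-0.70  dz:0.03  wx:0.01  wz:0.33
dx:0.59  dy:-0.73  dz:0.03  wx:0.01  wz:0.33
dx:0.56  dy:-0.75  dz:0.03  wx:0.01  wz:0.33
dx:0.52  dy:-0.78  dz:0.03  wx:0.01  wz:0.33
```

arm_command:
  moves:
    - {"dx": 0.72,"dy": -0.6,"dz": 0.03,"wx": 0,"wy": 0,"wz": 0.33,"claw": 1}
    - {"dx": 0.69,"dy": -0.64,"dz": 0.03,"wx": 0,"wy": 0,"wz": 0.33,"claw": 1}
    - {"dx": 0.66,"dy": -0.67,"dz": 0.03,"wx": 0,"wy": 0,"wz": 0.33,"claw": 1}
    - {"dx": 0.63,"dy": -0.7,"dz": 0.03,"wx": 0,"wy": 0,"wz": 0.33,"claw": 1}
    - {"dx": 0.59,"dy": -0.73,"dz": 0.03,"wx": 0,"wy": 0,"wz": 0.33,"claw": 1}

```text
time_s: 4.2
position: [0.4764, 0.007, 0.287]
tool_rot: [[0.494, 0.869, -0.004], [0.869, -0.494, 0.0], [-0.002, -0.004, -1.0]]
contact_force: [0.1, 0.4, -1.7]
width: 0.0264
grip_force: 30.0
```

arm_command:
  moves:
    - {"dx": 0.56,"dy": -0.75,"dz": 0.03,"wx": 0,"wy": 0,"wz": 0.33,"claw": 1}
    - {"dx": 0.52,"dy": -0.78,"dz": 0.03,"wx": 0,"wy": 0,"wz": 0.33,"claw": 1}
    - {"dx": 0,"dy": 0,"dz": 0,"wx": 0,"wy": 0,"wz": 0,"claw": 1}
    - {"dx": 0,"dy": 0,"dz": 0,"wx": 0,"wy": 0,"wz": 0,"claw": 1}

```text
time_s: 4.6
position: [0.4468, 0.0744, 0.2854]
tool_rot: [[0.568, 0.823, -0.003], [0.823, -0.568, -0.001], [-0.003, -0.002, -1.0]]
contact_force: [-0.8, -0.9, -2.0]
width: 0.0261
grip_force: 30.0
```

```bash
python3 - <<'E'
from h import *
inhook()
plan(hk(-.165,0,.1897),55)
E
```

```text
t 4.6 hook x -0.1658 y 0.0027 z 0.2854 F hook [-1.2  0.1 -2. ] head 55.4 w 0.0261 g 30.0
dx:0.01  dy:0.02  dz:0.80  wy:0.01  wz:0.02
dx:0.01  dy:0.02  dz:0.80  wy:0.01  wz:0.02
dx:0.01  dy:0.02  dz:0.80  wy:0.01  wz:0.02
```

arm_command:
  moves:
    - {"dx": 0.01,"dy": 0.02,"dz": 0.8,"wx": 0,"wy": 0,"wz": 0.02,"claw": 1}
    - {"dx": 0.01,"dy": 0.02,"dz": 0.8,"wx": 0,"wy": 0,"wz": 0.02,"claw": 1}
    - {"dx": 0.01,"dy": 0.02,"dz": 0.8,"wx": 0,"wy": 0,"wz": 0.01,"claw": 1}
    - {"dx": 0,"dy": 0,"dz": 0,"wx": 0,"wy": 0,"wz": 0,"claw": 1}
    - {"dx": 0,"dy": 0,"dz": 0,"wx": 0,"wy": 0,"wz": 0,"claw": 1}

```text
time_s: 5.1
position: [0.4507, 0.073, 0.1907]
tool_rot: [[0.577, 0.817, -0.001], [0.817, -0.577, -0.001], [-0.001, -0.001, -1.0]]
contact_force: [0.3, 0.4, -2.5]
width: 0.0262
grip_force: 30.0
```

```bash
python3 - <<'E'
from h import *
import cv2
inhook()
t=vision.read_camera("top")[:,:,::-1]; d=vision.read_camera("side")[:,:,::-1]
f=lambda im,x,y,k,w,h:cv2.convertScaleAbs(cv2.resize(im[y:y+h,x:x+w],None,fx=k,fy=k,interpolation=cv2.INTER_CUBIC),alpha=1.25)
cv2.imwrite("pics/a3.png",np.hstack([f(t,165,175,5,70,100),f(d,235,135,8,55,63)[:500]]))
plan(hk(-.165,0,.1897),55,1)
print(proj("side",hk(-.165,0,.1862)),proj("side",hk(-.119,0,.179)))
E
```

```text
t 5.1 hook x -0.1647 y -0.0013 z 0.1907 F hook [ 0.5 -0.  -2.5] head 54.8 w 0.0262 g 30.0
dx:-0.04  dy:-0.05  dz:0.07  wx:0.02  wy:-0.01  wz:-0.03
[245.60766089 163.87586315] [254.40008698 159.51433541]
```

View pics/a3.png

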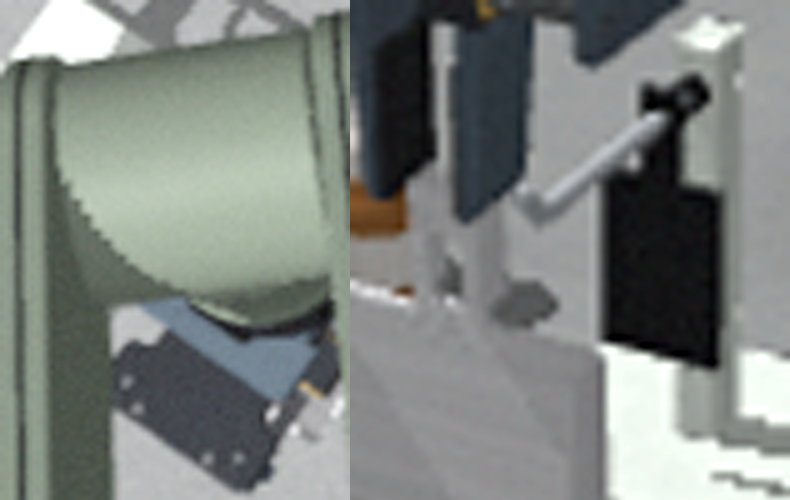

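```bash
python3 - <<'E'
from h import *
np.set_printoptions(precision=1,suppress=True)
p=np.array([.5562,-.1637,.2025]);y=np.array([.961,-.277,0]);x=np.array([.277,.961,0])
for s in(-1,1):
  for xx in(-.016,.016): print("a2",[(proj("side",p+s*.0455*y+xx*x+[0,0,z])-[262,180]+.5)*7+[400,0] for z in(-.019,0)])
p=np.array([.4507,.073,.1907]);y=np.array([.817,-.577,0]);x=np.array([.577,.817,0])
c=lambda q:(proj("side",q)-[235,135]+.5)*8+[350,0]
for s in(-1,1):
  for xx in(-.016,.016): print("a3",[c(p+s*.014*y+xx*x+[0,0,z]) for z in(-.019,0)])
print("tabtop",[c(p+s*.014*y+[0,0,.0128]) for s in(-1,1)],"slotbot",[c(p+s*.007*y+[0,0,-.0312]) for s in(-1,1)],"platetop",[c(p+s*.06*y+[0,0,-.0372]) for s in(-1,1)])
E
```

```text
a2 [array([503.1, 218.9]), array([503.2, 170.8])]
a2 [array([519.5, 169.5]), array([519.7, 122. ])]
a2 [array([773. , 245.1]), array([775.3, 196.6])]
a2 [array([783.9, 194.6]), array([786.2, 146.8])]
a3 [array([383.8, 283.1]), array([381.8, 233.4])]
a3 [array([434., 245.]), array([432.4, 195.8])]
a3 [array([453.9, 302.4]), array([452.3, 252.4])]
a3 [array([503.3, 263.7]), array([502.1, 214.2])]
tabtop [array([406. , 180.7]), array([476.5, 199.3])] slotbot [array([427.5, 300.1]), array([462.2, 309.6])] platetop [array([299.4, 279.8]), array([596.2, 362.1])]
```

The side view shows the slot below the fingers at about (447,270), clear of the rod tip at about (530,200). Both sit about 1 px right of prediction, so the relative lateral fit is within about 1 mm. I trim y and advance slowly.

arm_command:
  moves:
    - {"dx": 0.2,"dy": -0.04,"dz": 0.05,"wx": 0,"wy": 0,"wz": 0,"claw": 1}
    - {"dx": 0.3,"dy": 0,"dz": 0,"wx": 0,"wy": 0,"wz": 0,"claw": 1}
    - {"dx": 0.3,"dy": 0,"dz": 0,"wx": 0,"wy": 0,"wz": 0,"claw": 1}
    - {"dx": 0.2,"dy": 0,"dz": 0,"wx": 0,"wy": 0,"wz": 0,"claw": 1}
    - {"dx": 0.2,"dy": 0,"dz": 0,"wx": 0,"wy": 0,"wz": 0,"claw": 1}

```text
time_s: 5.7
position: [0.4774, 0.115, 0.189]
tool_rot: [[0.575, 0.818, 0.0], [0.818, -0.575, -0.0], [-0.0, 0.0, -1.0]]
contact_force: [0.2, -0.8, -2.6]
width: 0.0265
grip_force: 30.0
```

```bash
python3 -c "
from h import *
inhook()"
```

```text
t 5.7 hook x -0.1150 y 0.0009 z 0.1890 F hook [-0.6 -0.7 -2.6] head 54.9 w 0.0265 g 30.0
```

arm_command:
  moves:
    - {"dx": 0.15,"dy": 0,"dz": 0,"wx": 0,"wy": 0,"wz": 0,"claw": 1}
    - {"dx": 0.15,"dy": 0,"dz": 0,"wx": 0,"wy": 0,"wz": 0,"claw": 1}
    - {"dx": 0.15,"dy": 0,"dz": 0,"wx": 0,"wy": 0,"wz": 0,"claw": 1}
    - {"dx": 0.15,"dy": 0,"dz": 0,"wx": 0,"wy": 0,"wz": 0,"claw": 1}
    - {"dx": 0.15,"dy": 0,"dz": 0,"wx": 0,"wy": 0,"wz": 0,"claw": 1}

```text
time_s: 6.2
position: [0.4944, 0.1389, 0.1889]
tool_rot: [[0.576, 0.817, 0.0], [0.817, -0.576, -0.0], [-0.0, 0.0, -1.0]]
contact_force: [-0.7, -0.2, -1.3]
width: 0.0259
grip_force: 30.0
```

```bash
python3 -c "
from h import *
inhook()"
```

```text
t 6.2 hook x -0.0857 y 0.0007 z 0.1889 F hook [-0.5  0.5 -1.3] head 54.8 w 0.0259 g 30.0
```

arm_command:
  moves:
    - {"dx": 0.1,"dy": 0,"dz": 0.15,"wx": 0,"wy": 0,"wz": 0,"claw": 1}
    - {"dx": 0.1,"dy": 0,"dz": 0.12,"wx": 0,"wy": 0,"wz": 0,"claw": 1}
    - {"dx": 0,"dy": 0,"dz": 0.08,"wx": 0,"wy": 0,"wz": 0,"claw": 1}
    - {"dx": 0,"dy": 0,"dz": 0.05,"wx": 0,"wy": 0,"wz": 0,"claw": 1}
    - {"dx": 0,"dy": 0,"dz": 0,"wx": 0,"wy": 0,"wz": 0,"claw": 1}

```text
time_s: 6.7
position: [0.4989, 0.1448, 0.1729]
tool_rot: [[0.576, 0.817, 0.001], [0.817, -0.576, -0.001], [-0.0, 0.001, -1.0]]
contact_force: [0.3, -0.3, -1.2]
width: 0.0265
grip_force: 30.0
```

```bash
python3 -c "
from h import *
inhook()"
```

```text
t 6.7 hook x -0.0783 y 0.0003 z 0.1729 F hook [-0.1 -0.4 -1.2] head 54.8 w 0.0265 g 30.0
```

arm_command:
  moves:
    - {"dx": 0.25,"dy": 0,"dz": 0,"wx": 0,"wy": 0,"wz": 0,"claw": 1}
    - {"dx": 0.3,"dy": 0,"dz": 0,"wx": 0,"wy": 0,"wz": 0,"claw": 1}
    - {"dx": 0.2,"dy": 0,"dz": 0,"wx": 0,"wy": 0,"wz": 0,"claw": 1}
    - {"dx": 0.1,"dy": 0,"dz": 0,"wx": 0,"wy": 0,"wz": 0,"claw": 1}
    - {"dx": 0,"dy": 0,"dz": 0,"wx": 0,"wy": 0,"wz": 0,"claw": 1}
  squeeze: 15

```text
time_s: 7.2
position: [0.5189, 0.1737, 0.1728]
tool_rot: [[0.575, 0.818, 0.0], [0.818, -0.575, 0.0], [0.0, 0.0, -1.0]]
contact_force: [1.3, 0.1, -1.8]
width: 0.0272
grip_force: 15.0
```

```bash
python3 -c "
from h import *
inhook()"
```

```text
t 7.2 hook x -0.0431 y 0.0006 z 0.1728 F hook [ 0.9 -1.  -1.8] head 54.9 w 0.0272 g 15.0
```

arm_command:
  moves:
    - {"dx": 0.04,"dy": 0,"dz": 0,"wx": 0,"wy": 0,"wz": 0,"claw": 1}
    - {"dx": 0.04,"dy": 0,"dz": 0,"wx": 0,"wy": 0,"wz": 0,"claw": 1}
    - {"dx": 0.04,"dy": 0,"dz": 0,"wx": 0,"wy": 0,"wz": 0,"claw": 1}
    - {"dx": 0.04,"dy": 0,"dz": 0,"wx": 0,"wy": 0,"wz": 0,"claw": 1}

```text
time_s: 7.6
position: [0.5219, 0.1781, 0.1729]
tool_rot: [[0.576, 0.817, -0.0], [0.817, -0.576, 0.0], [-0.0, -0.0, -1.0]]
contact_force: [-0.0, 0.2, -2.4]
width: 0.0271
grip_force: 15.0
```

```bash
python3 -c "
from h import *
inhook()"
```

```text
t 7.6 hook x -0.0378 y 0.0007 z 0.1729 F hook [ 0.2  0.2 -2.4] head 54.8 w 0.0271 g 15.0
```

arm_command:
  moves:
    - {"dx": 0.04,"dy": 0,"dz": 0,"wx": 0,"wy": 0,"wz": 0,"claw": 1}
    - {"dx": 0.04,"dy": 0,"dz": 0,"wx": 0,"wy": 0,"wz": 0,"claw": 1}
    - {"dx": 0.04,"dy": 0,"dz": 0,"wx": 0,"wy": 0,"wz": 0,"claw": 1}
    - {"dx": 0.04,"dy": 0,"dz": 0,"wx": 0,"wy": 0,"wz": 0,"claw": 1}
    - {"dx": 0.03,"dy": 0,"dz": 0,"wx": 0,"wy": 0,"wz": 0,"claw": 1}

```text
time_s: 8.1
position: [0.5265, 0.1845, 0.1729]
tool_rot: [[0.576, 0.818, 0.0], [0.818, -0.576, -0.0], [-0.0, 0.0, -1.0]]
contact_force: [-0.3, -0.7, -2.5]
width: 0.0271
grip_force: 15.0
```

arm_command:
  moves:
    - {"dx": 0.04,"dy": 0,"dz": 0,"wx": 0,"wy": 0,"wz": 0,"claw": 1}
    - {"dx": 0.04,"dy": 0,"dz": 0,"wx": 0,"wy": 0,"wz": 0,"claw": 1}
    - {"dx": 0.04,"dy": 0,"dz": 0,"wx": 0,"wy": 0,"wz": 0,"claw": 1}
    - {"dx": 0.04,"dy": 0,"dz": 0,"wx": 0,"wy": 0,"wz": 0,"claw": 1}
    - {"dx": 0.03,"dy": 0,"dz": 0,"wx": 0,"wy": 0,"wz": 0,"claw": 1}

```text
time_s: 8.6
position: [0.5309, 0.1907, 0.1729]
tool_rot: [[0.576, 0.817, 0.0], [0.817, -0.576, -0.0], [0.0, 0.0, -1.0]]
contact_force: [-0.0, 0.1, -2.0]
width: 0.0269
grip_force: 15.0
```

arm_command:
  moves:
    - {"dx": 0.04,"dy": 0,"dz": 0,"wx": 0,"wy": 0,"wz": 0,"claw": 1}
    - {"dx": 0.04,"dy": 0,"dz": 0,"wx": 0,"wy": 0,"wz": 0,"claw": 1}
    - {"dx": 0.03,"dy": 0,"dz": 0,"wx": 0,"wy": 0,"wz": 0,"claw": 1}
    - {"dx": 0.03,"dy": 0,"dz": 0,"wx": 0,"wy": 0,"wz": 0,"claw": 1}
    - {"dx": 0.03,"dy": 0,"dz": 0,"wx": 0,"wy": 0,"wz": 0,"claw": 1}

```text
time_s: 9.1
position: [0.5342, 0.1956, 0.1728]
tool_rot: [[0.576, 0.818, -0.001], [0.818, -0.576, -0.002], [-0.002, -0.0, -1.0]]
contact_force: [-0.8, -4.3, -1.5]
width: 0.0272
grip_force: 15.0
```

arm_command:
  moves:
    - {"dx": 0.02,"dy": 0,"dz": 0,"wx": 0,"wy": 0,"wz": 0,"claw": 1}
    - {"dx": 0.01,"dy": 0,"dz": 0,"wx": 0,"wy": 0,"wz": 0,"claw": 1}
    - {"dx": 0,"dy": 0,"dz": 0,"wx": 0,"wy": 0,"wz": 0,"claw": 1}

```text
time_s: 9.4
position: [0.5344, 0.1958, 0.1728]
tool_rot: [[0.576, 0.818, -0.002], [0.818, -0.576, -0.003], [-0.004, -0.0, -1.0]]
contact_force: [-3.2, -5.0, -0.1]
width: 0.0272
grip_force: 15.0
```

```bash
python3 -c "
from h import *
inhook()"
```

```text
t 9.4 hook x -0.0161 y 0.0006 z 0.1728 F hook [-5.9 -0.3 -0.1] head 54.9 w 0.0272 g 15.0
```

arm_command:
  moves:
    - {"dx": 0.02,"dy": 0,"dz": 0,"wx": 0,"wy": 0,"wz": 0,"claw": 1}
    - {"dx": 0.02,"dy": 0,"dz": 0,"wx": 0,"wy": 0,"wz": 0,"claw": 1}
    - {"dx": 0,"dy": 0,"dz": 0,"wx": 0,"wy": 0,"wz": 0,"claw": 1}

```text
time_s: 9.7
position: [0.5345, 0.196, 0.1727]
tool_rot: [[0.575, 0.818, -0.004], [0.818, -0.576, -0.005], [-0.007, -0.0, -1.0]]
contact_force: [-4.9, -6.9, 1.7]
width: 0.0272
grip_force: 15.0
```

```bash
python3 -c "
from h import *
inhook()"
```

```text
t 9.7 hook x -0.0159 y 0.0006 z 0.1727 F hook [-8.5  0.   1.7] head 54.9 w 0.0272 g 15.0
```

arm_command:
  moves:
    - {"dx": 0.02,"dy": 0,"dz": 0,"wx": 0,"wy": 0,"wz": 0,"claw": 1}
    - {"dx": 0.01,"dy": 0,"dz": 0,"wx": 0,"wy": 0,"wz": 0,"claw": 1}
    - {"dx": 0,"dy": 0,"dz": 0,"wx": 0,"wy": 0,"wz": 0,"claw": 1}

```text
time_s: 10.0
position: [0.5347, 0.1962, 0.1726]
tool_rot: [[0.576, 0.818, -0.005], [0.818, -0.576, -0.007], [-0.008, -0.001, -1.0]]
contact_force: [-4.9, -8.9, 2.5]
width: 0.0273
grip_force: 15.0
```

```bash
python3 -c "
from h import *
inhook()"
```

```text
t 10.0 hook x -0.0156 y 0.0006 z 0.1726 F hook [-10.1  -1.1   2.5] head 54.9 w 0.0273 g 15.0
```

arm_command:
  moves:
    - {"dx": -0.03,"dy": 0,"dz": 0,"wx": 0,"wy": 0,"wz": 0,"claw": 0.4}
    - {"dx": -0.02,"dy": 0,"dz": 0,"wx": 0,"wy": 0,"wz": 0,"claw": 0.4}
    - {"dx": 0,"dy": 0,"dz": 0,"wx": 0,"wy": 0,"wz": 0,"claw": 0.4}
    - {"dx": 0,"dy": 0,"dz": 0,"wx": 0,"wy": 0,"wz": 0,"claw": 0.4}
    - {"dx": 0,"dy": 0,"dz": -0.5,"wx": 0,"wy": 0,"wz": 0,"claw": 0.2}

```text
time_s: 10.5
position: [0.5344, 0.1976, 0.1908]
tool_rot: [[0.576, 0.818, -0.005], [0.818, -0.576, -0.002], [-0.004, -0.003, -1.0]]
contact_force: [0.3, 0.7, 0.7]
width: 0.0601
grip_force: 0.0
```

arm_command:
  moves:
    - {"dx": 0,"dy": 0,"dz": -1,"wx": 0,"wy": 0,"wz": 0,"claw": 0}
    - {"dx": 0,"dy": 0,"dz": -0.5,"wx": 0,"wy": 0,"wz": 0,"claw": 0}
    - {"dx": 0,"dy": 0,"dz": 0,"wx": 0,"wy": 0,"wz": 0,"claw": 0}

```text
time_s: 10.8
position: [0.5378, 0.1987, 0.2566]
tool_rot: [[0.576, 0.818, 0.008], [0.818, -0.576, 0.003], [0.007, 0.005, -1.0]]
contact_force: [-0.5, 0.5, 1.0]
width: 0.0838
grip_force: 0.0
```

```bash
python3 - <<'E'
from h import *
inhook()
# large grasp TCP (plate) at (.5545,-.166): rack x axis angle 72.6, medium 110 mm to -x
a=np.radians(72.6);X=np.array([np.cos(a),np.sin(a)])
M=np.array([.5545,-.166])-.110*X;print(M)
import cv2
cv2.imwrite("/tmp/s2.png",vision.read_camera("side")[:,:,::-1])
plan([*M,.21],73)
E
```

```text
t 10.8 hook x -0.0118 y -0.0005 z 0.2566 F hook [0.1 0.7 1. ] head 54.9 w 0.0838 g 0.0
[ 0.52160551 -0.27096644]
dx:-0.75  dy:0.50  dz:0.08  wz:-0.17
dx:-0.77  dy:0.48  dz:0.08  wz:-0.17
dx:-0.78  dy:0.46  dz:0.08  wz:-0.17
dx:-0.79  dy:0.44  dz:0.08  wz:-0.17
dx:-0.80  dy:0.42  dz:0.08  wz:-0.17
dx:-0.81  dy:0.40  dz:0.08  wz:-0.17
dx:-0.82  dy:0.38  dz:0.08  wz:-0.17
dx:-0.83  dy:0.36  dz:0.08  wz:-0.17
dx:-0.84  dy:0.34  dz:0.08  wz:-0.17
dx:-0.84  dy:0.32  dz:0.08  wz:-0.17
dx:-0.85  dy:0.30  dz:0.08  wz:-0.17
dx:-0.86  dy:0.28  dz:0.08  wz:-0.17
dx:-0.87  dy:0.26  dz:0.08  wz:-0.17
```

arm_command:
  moves:
    - {"dx": -0.75,"dy": 0.5,"dz": 0,"wx": 0,"wy": 0,"wz": -0.17,"claw": 0}
    - {"dx": -0.77,"dy": 0.48,"dz": 0,"wx": 0,"wy": 0,"wz": -0.17,"claw": 0}
    - {"dx": -0.78,"dy": 0.46,"dz": 0,"wx": 0,"wy": 0,"wz": -0.17,"claw": 0}
    - {"dx": -0.79,"dy": 0.44,"dz": 0,"wx": 0,"wy": 0,"wz": -0.17,"claw": 0}
    - {"dx": -0.8,"dy": 0.42,"dz": 0,"wx": 0,"wy": 0,"wz": -0.17,"claw": 0}

```text
time_s: 11.35
position: [0.529, 0.0158, 0.2511]
tool_rot: [[0.474, 0.881, -0.003], [0.881, -0.474, 0.0], [-0.001, -0.003, -1.0]]
contact_force: [0.1, -0.0, -0.0]
width: 0.0915
grip_force: 0.0
```

arm_command:
  moves:
    - {"dx": -0.81,"dy": 0.4,"dz": 0.1,"wx": 0,"wy": 0,"wz": -0.17,"claw": 0}
    - {"dx": -0.82,"dy": 0.38,"dz": 0.1,"wx": 0,"wy": 0,"wz": -0.17,"claw": 0}
    - {"dx": -0.83,"dy": 0.36,"dz": 0.1,"wx": 0,"wy": 0,"wz": -0.17,"claw": 0}
    - {"dx": -0.84,"dy": 0.34,"dz": 0.1,"wx": 0,"wy": 0,"wz": -0.17,"claw": 0}
    - {"dx": -0.84,"dy": 0.32,"dz": 0.1,"wx": 0,"wy": 0,"wz": -0.17,"claw": 0}

```text
time_s: 11.85
position: [0.5222, -0.1647, 0.231]
tool_rot: [[0.367, 0.93, -0.003], [0.93, -0.367, 0.001], [-0.0, -0.003, -1.0]]
contact_force: [0.9, -0.4, -1.6]
width: 0.0911
grip_force: 0.0
```

arm_command:
  moves:
    - {"dx": -0.85,"dy": 0.3,"dz": 0.1,"wx": 0,"wy": 0,"wz": -0.17,"claw": 0}
    - {"dx": -0.86,"dy": 0.28,"dz": 0.1,"wx": 0,"wy": 0,"wz": -0.17,"claw": 0}
    - {"dx": -0.87,"dy": 0.26,"dz": 0.1,"wx": 0,"wy": 0,"wz": -0.17,"claw": 0}
    - {"dx": 0,"dy": 0,"dz": 0,"wx": 0,"wy": 0,"wz": 0,"claw": 0}
    - {"dx": 0,"dy": 0,"dz": 0,"wx": 0,"wy": 0,"wz": 0,"claw": 0}

```text
time_s: 12.35
position: [0.5183, -0.272, 0.219]
tool_rot: [[0.302, 0.953, -0.003], [0.953, -0.302, 0.002], [0.001, -0.003, -1.0]]
contact_force: [0.2, 0.4, 0.1]
width: 0.0912
grip_force: 0.0
```

```bash
python3 - <<'E'
from h import *
import cv2
s=manip.state();print(s["time_s"],s["position"],s["contact_force"],s["width"])
plan([.5216,-.271,.133],73,3)
t=vision.read_camera("top")[:,:,::-1]; d=vision.read_camera("side")[:,:,::-1]
f=lambda im,x,y,k,w,h:cv2.convertScaleAbs(cv2.resize(im[y:y+h,x:x+w],None,fx=k,fy=k,interpolation=cv2.INTER_CUBIC),alpha=1.25)
a=f(d,235,125,4,100,150);b=f(t,140,160,4,100,75);c=f(t,310,170,4,100,75)
cv2.imwrite("pics/a4.png",np.hstack([a,np.vstack([b,c])]))
p=s["position"];y=s["tool_rot"][:,1]
cc=lambda q:(proj("side",q)-[235,125]+.5)*4
print([cc(p+k*.0455*y) for k in(-1,1)], cc([.5216,-.271,.145]))
E
```

```text
12.35 [ 0.51828445 -0.27195337  0.21902042] [0.20710879 0.36113894 0.09403241] 0.09122959368442976
dx:0.02  dy:0.03  dz:0.72  wx:-0.01  wz:-0.02
dx:0.02  dy:0.03  dz:0.72  wx:-0.01  wz:-0.02
dx:0.02  dy:0.02  dz:0.72  wx:-0.01  wz:-0.02
[array([123.64641295, 383.58574071]), array([290.2226844 , 403.20186051])] [210.66079977 502.81628621]
```

View pics/a4.png

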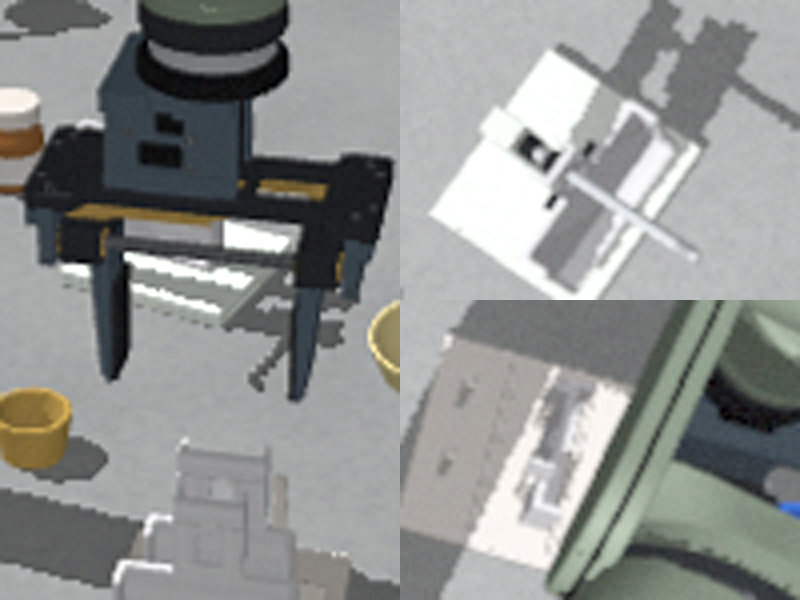

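The top view shows the large tray hanging on the rod at about (600,190), back by the stop. In the side view the medium tab (slot at about (207,535)) lies under the open fingers (115 and 300). I descend on the medium.

arm_command:
  moves:
    - {"dx": 0.02,"dy": 0.02,"dz": 0.72,"wx": 0,"wy": 0,"wz": -0.02,"claw": 0}
    - {"dx": 0.02,"dy": 0.02,"dz": 0.72,"wx": 0,"wy": 0,"wz": -0.02,"claw": 0}
    - {"dx": 0.02,"dy": 0.02,"dz": 0.72,"wx": 0,"wy": 0,"wz": -0.02,"claw": 0.3}
    - {"dx": 0,"dy": 0,"dz": 0,"wx": 0,"wy": 0,"wz": 0,"claw": 1}
    - {"dx": 0,"dy": 0,"dz": 0,"wx": 0,"wy": 0,"wz": 0,"claw": 1}
  squeeze: 10

```text
time_s: 12.95
position: [0.5224, -0.2695, 0.135]
tool_rot: [[0.291, 0.957, -0.0], [0.957, -0.291, 0.0], [0.0, -0.0, -1.0]]
contact_force: [-0.6, 0.6, -0.6]
width: 0.0702
grip_force: 0.0
```

arm_command:
  moves:
    - {"dx": 0,"dy": 0,"dz": 0,"wx": 0,"wy": 0,"wz": 0,"claw": 1}
    - {"dx": 0,"dy": 0,"dz": 0,"wx": 0,"wy": 0,"wz": 0,"claw": 1}
    - {"dx": 0,"dy": 0,"dz": 0,"wx": 0,"wy": 0,"wz": 0,"claw": 1}
    - {"dx": 0,"dy": 0,"dz": 0,"wx": 0,"wy": 0,"wz": 0,"claw": 1}

```text
time_s: 13.35
position: [0.5224, -0.2707, 0.1353]
tool_rot: [[0.293, 0.956, 0.001], [0.956, -0.293, -0.001], [-0.0, 0.001, -1.0]]
contact_force: [-0.0, 0.5, 0.2]
width: 0.0381
grip_force: 0.0
```

arm_command:
  moves:
    - {"dx": 0,"dy": 0,"dz": 0.04,"wx": 0,"wy": 0,"wz": 0,"claw": 1}
    - {"dx": 0,"dy": 0,"dz": 0,"wx": 0,"wy": 0,"wz": 0,"claw": 1}

```text
time_s: 13.55
position: [0.5226, -0.2708, 0.1342]
tool_rot: [[0.293, 0.956, 0.002], [0.956, -0.293, -0.001], [-0.0, 0.002, -1.0]]
contact_force: [-1.1, 0.2, 4.7]
width: 0.0221
grip_force: 2.4
```

The fingers closed past 40 mm without holding the tab, so I look before doing anything else.

```bash
python3 - <<'E'
from h import *
import cv2
s=manip.state();print(s["time_s"],s["position"],s["contact_force"],s["moment"],s["width"],s["grip_force"])
t=vision.read_camera("top")[:,:,::-1]; d=vision.read_camera("side")[:,:,::-1]
cv2.imwrite("/tmp/t3.png",t);cv2.imwrite("/tmp/d3.png",d)
f=lambda im,x,y,k,w,h:cv2.convertScaleAbs(cv2.resize(im[y:y+h,x:x+w],None,fx=k,fy=k,interpolation=cv2.INTER_CUBIC),alpha=1.25)
cv2.imwrite("pics/a5.png",np.hstack([f(d,248,215,8,62,74),f(t,330,175,5,60,118)[:592]]))
cc=lambda q:(proj("side",q)-[248,215]+.5)*8
p=s["position"];R=s["tool_rot"]
print("tcp",cc(p),"tip",cc(p+R@[0,0,.019]),"finger in",cc(p+R@[0,.011,0]),cc(p-R@[0,.011,0]))
E
```

```text
13.55 [ 0.52258323 -0.27081726  0.13422856] [-1.11264449  0.16819092  4.68269942] [ 0.04863763  0.09000954 -0.045365  ] 0.022134916620501675 2.398318011837546Traceback (most recent call last):
  File "<stdin>", line 7, in <module>
    return _nx.concatenate(arrs, 1, dtype=dtype, casting=casting)
           ~~~~~~~~~~~~~~~^^^^^^^^^^^^^^^^^^^^^^^^^^^^^^^^^^^^^^^
ValueError: all the input array dimensions except for the concatenation axis must match exactly, but along dimension 0, the array at index 0 has size 592 and the array at index 1 has size 590
```

```bash
python3 - <<'E'
from h import *
import cv2
s=manip.state();t=cv2.imread("/tmp/t3.png");d=cv2.imread("/tmp/d3.png")
f=lambda im,x,y,k,w,h:cv2.convertScaleAbs(cv2.resize(im[y:y+h,x:x+w],None,fx=k,fy=k,interpolation=cv2.INTER_CUBIC),alpha=1.25)
cv2.imwrite("pics/a5.png",np.hstack([f(d,248,215,8,62,74),f(t,330,175,5,60,118)[:590],][:1]+[f(t,330,175,4,75,148)]))
cc=lambda q:(proj("side",q)-[248,215]+.5)*8
p=s["position"];R=s["tool_rot"]
print("tcp",cc(p),"tip",cc(p+R@[0,0,.019]),"finger in",cc(p+R@[0,.011,0]),cc(p-R@[0,.011,0]))
E
```

```text
tcp [320.11851857 316.26691212] tip [319.40645201 370.34353856] finger in [358.98062769 320.80922159] [281.36936848 311.73780561]
```

View pics/a5.png

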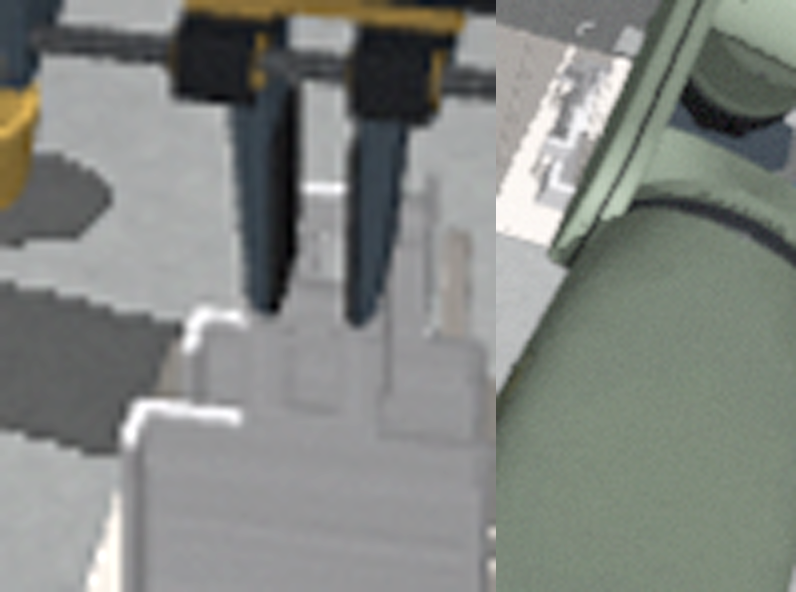

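The side view shows the fingertips at about (265,315) and (360,320) closing over the top edge of the medium tab (about v=285), with 4.7 N of upward force. The real fingertips therefore sit about 20 mm higher than nominal, and the image agrees. I reopen and go lower, watching the force.

arm_command:
  moves:
    - {"dx": 0,"dy": 0,"dz": -0.2,"wx": 0,"wy": 0,"wz": 0,"claw": 0.3}
    - {"dx": 0,"dy": 0,"dz": 0,"wx": 0,"wy": 0,"wz": 0,"claw": 0.3}
    - {"dx": 0,"dy": 0,"dz": 0,"wx": 0,"wy": 0,"wz": 0,"claw": 0.3}
    - {"dx": 0,"dy": 0,"dz": 0,"wx": 0,"wy": 0,"wz": 0,"claw": 0.3}
    - {"dx": 0,"dy": 0,"dz": 0.2,"wx": 0,"wy": 0,"wz": 0,"claw": 0.3}

```text
time_s: 14.15
position: [0.5227, -0.2708, 0.1334]
tool_rot: [[0.292, 0.956, 0.002], [0.956, -0.292, -0.001], [-0.0, 0.002, -1.0]]
contact_force: [0.7, 0.0, -0.1]
width: 0.0515
grip_force: 0.0
```

arm_command:
  moves:
    - {"dx": 0,"dy": 0,"dz": 0.1,"wx": 0,"wy": 0,"wz": 0,"claw": 0.3}
    - {"dx": 0,"dy": 0,"dz": 0.1,"wx": 0,"wy": 0,"wz": 0,"claw": 0.3}
    - {"dx": 0,"dy": 0,"dz": 0.05,"wx": 0,"wy": 0,"wz": 0,"claw": 0.3}
    - {"dx": 0,"dy": 0,"dz": 0,"wx": 0,"wy": 0,"wz": 0,"claw": 0.3}

```text
time_s: 14.55
position: [0.5219, -0.2704, 0.1224]
tool_rot: [[0.292, 0.956, -0.001], [0.956, -0.292, 0.0], [0.0, -0.001, -1.0]]
contact_force: [-0.3, -0.7, 0.2]
width: 0.0638
grip_force: 0.0
```

arm_command:
  moves:
    - {"dx": 0,"dy": 0,"dz": 0.1,"wx": 0,"wy": 0,"wz": 0,"claw": 0.3}
    - {"dx": 0,"dy": 0,"dz": 0.1,"wx": 0,"wy": 0,"wz": 0,"claw": 0.3}
    - {"dx": 0,"dy": 0,"dz": 0,"wx": 0,"wy": 0,"wz": 0,"claw": 1}
    - {"dx": 0,"dy": 0,"dz": 0,"wx": 0,"wy": 0,"wz": 0,"claw": 1}
    - {"dx": 0,"dy": 0,"dz": 0,"wx": 0,"wy": 0,"wz": 0,"claw": 1}

```text
time_s: 15.05
position: [0.5222, -0.2705, 0.1151]
tool_rot: [[0.292, 0.956, 0.0], [0.956, -0.292, -0.0], [-0.0, 0.0, -1.0]]
contact_force: [-1.3, -0.1, 0.3]
width: 0.0427
grip_force: 0.5
```

arm_command:
  moves:
    - {"dx": 0,"dy": 0,"dz": 0,"wx": 0,"wy": 0,"wz": 0,"claw": 1}
    - {"dx": 0,"dy": 0,"dz": 0,"wx": 0,"wy": 0,"wz": 0,"claw": 1}

```text
time_s: 15.25
position: [0.522, -0.2704, 0.1151]
tool_rot: [[0.292, 0.956, -0.0], [0.956, -0.292, 0.0], [-0.0, -0.0, -1.0]]
contact_force: [-1.2, 0.7, -0.0]
width: 0.04
grip_force: 10.0
```

arm_command:
  moves:
    - {"dx": 0,"dy": 0,"dz": 0,"wx": 0,"wy": 0,"wz": 0,"claw": 1}
    - {"dx": 0,"dy": 0,"dz": -0.5,"wx": 0,"wy": 0,"wz": 0,"claw": 1}
    - {"dx": 0,"dy": 0,"dz": -1,"wx": 0,"wy": 0,"wz": 0,"claw": 1}
    - {"dx": 0,"dy": 0,"dz": -1,"wx": 0,"wy": 0,"wz": 0,"claw": 1}
    - {"dx": 0,"dy": 0,"dz": -1,"wx": 0,"wy": 0,"wz": 0,"claw": 1}
  squeeze: 30

```text
time_s: 15.75
position: [0.5219, -0.2703, 0.256]
tool_rot: [[0.292, 0.956, -0.001], [0.956, -0.292, 0.0], [0.0, -0.001, -1.0]]
contact_force: [0.6, 0.0, -1.5]
width: 0.0391
grip_force: 29.9
```

arm_command:
  moves:
    - {"dx": 0,"dy": 0,"dz": -0.5,"wx": 0,"wy": 0,"wz": 0,"claw": 1}
    - {"dx": 0,"dy": 0,"dz": 0,"wx": 0,"wy": 0,"wz": 0,"claw": 1}

```text
time_s: 15.95
position: [0.5236, -0.2713, 0.2783]
tool_rot: [[0.292, 0.956, 0.007], [0.956, -0.292, -0.004], [-0.002, 0.007, -1.0]]
contact_force: [0.1, -0.9, -1.7]
width: 0.0397
grip_force: 29.9
```

```bash
python3 - <<'E'
from h import *
inhook()
plan(hk(-.165,0,.275),55)
E
```

```text
t 15.9 hook x -0.4049 y -0.2585 z 0.2783 F hook [-0.7 -0.6 -1.7] head 73.0 w 0.0397 g 29.9
dx:0.77  dy:-0.43  wx:0.01  wz:0.22
dx:0.76  dy:-0.45  dz:0.00  wx:0.01  wz:0.22
dx:0.74  dy:-0.48  dz:0.00  wx:0.01  wz:0.22
dx:0.73  dy:-0.50  dz:0.01  wx:0.01  wz:0.22
dx:0.71  dy:-0.52  dz:0.01  wx:0.01  wz:0.22
dx:0.69  dy:-0.54  dz:0.01  wx:0.01  wz:0.22
dx:0.68  dy:-0.57  dz:0.01  wx:0.01  wz:0.22
dx:0.66  dy:-0.59  dz:0.01  wx:0.01  wz:0.22
dx:0.64  dy:-0.61  dz:0.01  wx:0.01  wz:0.22
dx:0.62  dy:-0.63  dz:0.01  wx:0.01  wz:0.22
```

arm_command:
  moves:
    - {"dx": 0.77,"dy": -0.43,"dz": 0,"wx": 0,"wy": 0,"wz": 0.22,"claw": 1}
    - {"dx": 0.76,"dy": -0.45,"dz": 0,"wx": 0,"wy": 0,"wz": 0.22,"claw": 1}
    - {"dx": 0.74,"dy": -0.48,"dz": 0,"wx": 0,"wy": 0,"wz": 0.22,"claw": 1}
    - {"dx": 0.73,"dy": -0.5,"dz": 0,"wx": 0,"wy": 0,"wz": 0.22,"claw": 1}
    - {"dx": 0.71,"dy": -0.52,"dz": 0,"wx": 0,"wy": 0,"wz": 0.22,"claw": 1}

```text
time_s: 16.45
position: [0.4835, -0.0965, 0.2726]
tool_rot: [[0.437, 0.9, -0.004], [0.9, -0.437, 0.001], [-0.001, -0.004, -1.0]]
contact_force: [0.7, 1.0, -2.1]
width: 0.0398
grip_force: 30.0
```

arm_command:
  moves:
    - {"dx": 0.69,"dy": -0.54,"dz": 0,"wx": 0,"wy": 0,"wz": 0.22,"claw": 1}
    - {"dx": 0.68,"dy": -0.57,"dz": 0,"wx": 0,"wy": 0,"wz": 0.22,"claw": 1}
    - {"dx": 0.66,"dy": -0.59,"dz": 0,"wx": 0,"wy": 0,"wz": 0.22,"claw": 1}
    - {"dx": 0.64,"dy": -0.61,"dz": 0,"wx": 0,"wy": 0,"wz": 0.22,"claw": 1}
    - {"dx": 0.62,"dy": -0.63,"dz": 0,"wx": 0,"wy": 0,"wz": 0.22,"claw": 1}

```text
time_s: 16.95
position: [0.4454, 0.0757, 0.2728]
tool_rot: [[0.569, 0.822, -0.003], [0.822, -0.569, -0.001], [-0.002, -0.002, -1.0]]
contact_force: [0.6, 0.6, -1.7]
width: 0.0397
grip_force: 30.0
```

arm_command:
  moves:
    - {"dx": 0,"dy": 0,"dz": 0.5,"wx": 0,"wy": 0,"wz": 0,"claw": 1}
    - {"dx": 0,"dy": 0,"dz": 0,"wx": 0,"wy": 0,"wz": 0,"claw": 1}

```text
time_s: 17.15
position: [0.444, 0.075, 0.2512]
tool_rot: [[0.566, 0.824, -0.008], [0.824, -0.566, -0.002], [-0.006, -0.006, -1.0]]
contact_force: [-0.7, 0.7, -2.4]
width: 0.0399
grip_force: 30.0
```

```bash
python3 - <<'E'
from h import *
inhook()
plan(hk(-.165,0.0005,.1865-.0139),55)
E
```

```text
t 17.1 hook x -0.1669 y 0.0053 z 0.2512 F hook [ 0.2  0.9 -2.4] head 55.5 w 0.0399 g 30.0
dx:0.02  dy:0.04  dz:0.65  wx:-0.01  wy:0.01  wz:0.02
dx:0.02  dy:0.04  dz:0.65  wx:-0.01  wy:0.01  wz:0.02
dx:0.02  dy:0.04  dz:0.65  wx:-0.01  wy:0.01  wz:0.02
```

arm_command:
  moves:
    - {"dx": 0,"dy": 0.02,"dz": 0.65,"wx": 0,"wy": 0,"wz": 0.02,"claw": 1}
    - {"dx": 0,"dy": 0.02,"dz": 0.65,"wx": 0,"wy": 0,"wz": 0.02,"claw": 1}
    - {"dx": 0,"dy": 0.02,"dz": 0.65,"wx": 0,"wy": 0,"wz": 0.02,"claw": 1}
    - {"dx": 0,"dy": 0,"dz": 0,"wx": 0,"wy": 0,"wz": 0,"claw": 1}
    - {"dx": 0,"dy": 0,"dz": 0,"wx": 0,"wy": 0,"wz": 0,"claw": 1}

```text
time_s: 17.65
position: [0.4489, 0.0727, 0.1769]
tool_rot: [[0.576, 0.818, -0.001], [0.818, -0.576, -0.0], [-0.001, -0.001, -1.0]]
contact_force: [0.6, 0.0, -2.0]
width: 0.0399
grip_force: 30.0
```

```bash
python3 - <<'E'
from h import *
inhook()
plan(hk(-.165,0.0005,.1865-.0139),55,1)
E
```

```text
t 17.6 hook x -0.1660 y 0.0000 z 0.1769 F hook [ 0.4 -0.4 -2. ] head 54.9 w 0.0399 g 30.0
dx:0.03  dy:-0.01  dz:0.11  wx:-0.01  wy:0.01  wz:-0.02
```

arm_command:
  moves:
    - {"dx": 0.2,"dy": -0.01,"dz": 0.11,"wx": 0,"wy": 0,"wz": 0,"claw": 1}
    - {"dx": 0.3,"dy": 0,"dz": 0,"wx": 0,"wy": 0,"wz": 0,"claw": 1}
    - {"dx": 0.3,"dy": 0,"dz": 0,"wx": 0,"wy": 0,"wz": 0,"claw": 1}
    - {"dx": 0.2,"dy": 0,"dz": 0,"wx": 0,"wy": 0,"wz": 0,"claw": 1}
    - {"dx": 0.2,"dy": 0,"dz": 0,"wx": 0,"wy": 0,"wz": 0,"claw": 1}

```text
time_s: 18.15
position: [0.4768, 0.1137, 0.1727]
tool_rot: [[0.574, 0.819, 0.0], [0.819, -0.574, -0.0], [0.0, 0.0, -1.0]]
contact_force: [-0.3, 0.5, -2.2]
width: 0.0397
grip_force: 30.0
```

```bash
python3 -c "
from h import *
inhook()"
```

```text
t 18.1 hook x -0.1164 y 0.0007 z 0.1727 F hook [ 0.2  0.6 -2.2] head 55.0 w 0.0397 g 30.0
```

arm_command:
  moves:
    - {"dx": 0.15,"dy": 0,"dz": 0,"wx": 0,"wy": 0,"wz": 0,"claw": 1}
    - {"dx": 0.15,"dy": 0,"dz": 0,"wx": 0,"wy": 0,"wz": 0,"claw": 1}
    - {"dx": 0.15,"dy": 0,"dz": 0,"wx": 0,"wy": 0,"wz": 0,"claw": 1}
    - {"dx": 0.15,"dy": 0,"dz": 0,"wx": 0,"wy": 0,"wz": 0,"claw": 1}
    - {"dx": 0.15,"dy": 0,"dz": 0,"wx": 0,"wy": 0,"wz": 0,"claw": 1}

```text
time_s: 18.65
position: [0.4935, 0.1376, 0.1725]
tool_rot: [[0.575, 0.818, 0.0], [0.818, -0.575, -0.0], [-0.0, 0.0, -1.0]]
contact_force: [0.0, -0.5, -0.7]
width: 0.0397
grip_force: 30.0
```

```bash
python3 -c "
from h import *
inhook()"
```

```text
t 18.6 hook x -0.0873 y 0.0006 z 0.1725 F hook [-0.4 -0.3 -0.7] head 54.9 w 0.0397 g 30.0
```

arm_command:
  moves:
    - {"dx": 0.1,"dy": 0,"dz": 0.15,"wx": 0,"wy": 0,"wz": 0,"claw": 1}
    - {"dx": 0.1,"dy": 0,"dz": 0.12,"wx": 0,"wy": 0,"wz": 0,"claw": 1}
    - {"dx": 0,"dy": 0,"dz": 0.1,"wx": 0,"wy": 0,"wz": 0,"claw": 1}
    - {"dx": 0,"dy": 0,"dz": 0.05,"wx": 0,"wy": 0,"wz": 0,"claw": 1}
    - {"dx": 0,"dy": 0,"dz": 0,"wx": 0,"wy": 0,"wz": 0,"claw": 1}
  squeeze: 15

```text
time_s: 19.15
position: [0.4979, 0.1436, 0.1555]
tool_rot: [[0.575, 0.818, 0.0], [0.818, -0.575, -0.0], [-0.0, 0.0, -1.0]]
contact_force: [-0.1, -0.7, -1.8]
width: 0.04
grip_force: 15.0
```

```bash
python3 -c "
from h import *
inhook()"
```

```text
t 19.1 hook x -0.0798 y 0.0005 z 0.1555 F hook [-0.7 -0.3 -1.8] head 54.9 w 0.0400 g 15.0
```

arm_command:
  moves:
    - {"dx": 0.25,"dy": 0,"dz": 0,"wx": 0,"wy": 0,"wz": 0,"claw": 1}
    - {"dx": 0.3,"dy": 0,"dz": 0,"wx": 0,"wy": 0,"wz": 0,"claw": 1}
    - {"dx": 0.2,"dy": 0,"dz": 0,"wx": 0,"wy": 0,"wz": 0,"claw": 1}
    - {"dx": 0.15,"dy": 0,"dz": 0,"wx": 0,"wy": 0,"wz": 0,"claw": 1}
    - {"dx": 0.1,"dy": 0,"dz": 0,"wx": 0,"wy": 0,"wz": 0,"claw": 1}

```text
time_s: 19.65
position: [0.5212, 0.1773, 0.1555]
tool_rot: [[0.574, 0.819, -0.0], [0.819, -0.574, -0.0], [-0.0, -0.0, -1.0]]
contact_force: [0.3, -0.1, -2.6]
width: 0.0399
grip_force: 15.0
```

```bash
python3 -c "
from h import *
inhook()"
```

```text
t 19.6 hook x -0.0388 y 0.0007 z 0.1555 F hook [ 0.1 -0.3 -2.6] head 55.0 w 0.0399 g 15.0
```

arm_command:
  moves:
    - {"dx": 0.05,"dy": 0,"dz": 0,"wx": 0,"wy": 0,"wz": 0,"claw": 1}
    - {"dx": 0.05,"dy": 0,"dz": 0,"wx": 0,"wy": 0,"wz": 0,"claw": 1}
    - {"dx": 0.05,"dy": 0,"dz": 0,"wx": 0,"wy": 0,"wz": 0,"claw": 1}
    - {"dx": 0.05,"dy": 0,"dz": 0,"wx": 0,"wy": 0,"wz": 0,"claw": 1}
    - {"dx": 0.04,"dy": 0,"dz": 0,"wx": 0,"wy": 0,"wz": 0,"claw": 1}

```text
time_s: 20.15
position: [0.5265, 0.1844, 0.1558]
tool_rot: [[0.575, 0.818, 0.0], [0.818, -0.575, -0.0], [0.0, 0.0, -1.0]]
contact_force: [-0.3, -0.3, -1.9]
width: 0.0395
grip_force: 15.0
```

arm_command:
  moves:
    - {"dx": 0.04,"dy": 0,"dz": 0,"wx": 0,"wy": 0,"wz": 0,"claw": 1}
    - {"dx": 0.04,"dy": 0,"dz": 0,"wx": 0,"wy": 0,"wz": 0,"claw": 1}
    - {"dx": 0.04,"dy": 0,"dz": 0,"wx": 0,"wy": 0,"wz": 0,"claw": 1}
    - {"dx": 0.04,"dy": 0,"dz": 0,"wx": 0,"wy": 0,"wz": 0,"claw": 1}

```text
time_s: 20.55
position: [0.5302, 0.1897, 0.1557]
tool_rot: [[0.575, 0.818, 0.0], [0.818, -0.575, -0.0], [-0.0, 0.0, -1.0]]
contact_force: [-0.1, -0.3, -2.1]
width: 0.0396
grip_force: 15.0
```

arm_command:
  moves:
    - {"dx": 0.03,"dy": 0,"dz": 0,"wx": 0,"wy": 0,"wz": 0,"claw": 1}
    - {"dx": 0.03,"dy": 0,"dz": 0,"wx": 0,"wy": 0,"wz": 0,"claw": 1}
    - {"dx": 0.03,"dy": 0,"dz": 0,"wx": 0,"wy": 0,"wz": 0,"claw": 1}
    - {"dx": 0.03,"dy": 0,"dz": 0,"wx": 0,"wy": 0,"wz": 0,"claw": 1}

```text
time_s: 20.95
position: [0.5316, 0.1919, 0.1556]
tool_rot: [[0.574, 0.819, -0.003], [0.819, -0.574, -0.004], [-0.005, -0.0, -1.0]]
contact_force: [-3.9, -7.0, 2.0]
width: 0.0396
grip_force: 15.0
```

arm_command:
  moves:
    - {"dx": 0.02,"dy": 0,"dz": 0,"wx": 0,"wy": 0,"wz": 0,"claw": 1}
    - {"dx": 0,"dy": 0,"dz": 0,"wx": 0,"wy": 0,"wz": 0,"claw": 1}
    - {"dx": 0,"dy": 0,"dz": 0,"wx": 0,"wy": 0,"wz": 0,"claw": 1}

```text
time_s: 21.25
position: [0.5316, 0.1919, 0.1556]
tool_rot: [[0.574, 0.819, -0.004], [0.819, -0.574, -0.005], [-0.006, -0.0, -1.0]]
contact_force: [-4.3, -7.5, 2.0]
width: 0.0404
grip_force: 15.0
```

```bash
python3 -c "
from h import *
inhook()"
```

```text
t 21.2 hook x -0.0210 y 0.0006 z 0.1556 F hook [-8.6 -0.8  2. ] head 54.9 w 0.0404 g 15.0
```

arm_command:
  moves:
    - {"dx": 0.03,"dy": 0,"dz": 0,"wx": 0,"wy": 0,"wz": 0,"claw": 1}
    - {"dx": 0,"dy": 0,"dz": 0,"wx": 0,"wy": 0,"wz": 0,"claw": 1}
    - {"dx": 0,"dy": 0,"dz": 0,"wx": 0,"wy": 0,"wz": 0,"claw": 1}

```text
time_s: 21.55
position: [0.5316, 0.1919, 0.1557]
tool_rot: [[0.574, 0.819, -0.005], [0.819, -0.574, -0.007], [-0.009, -0.001, -1.0]]
contact_force: [-6.0, -10.2, 4.5]
width: 0.0399
grip_force: 15.0
```

```bash
python3 -c "
from h import *
inhook()"
```

```text
t 21.6 hook x -0.0210 y 0.0006 z 0.1557 F hook [-11.9  -0.9   4.5] head 55.0 w 0.0399 g 15.0
```

arm_command:
  moves:
    - {"dx": -0.03,"dy": 0,"dz": 0,"wx": 0,"wy": 0,"wz": 0,"claw": 0.25}
    - {"dx": -0.03,"dy": 0,"dz": 0,"wx": 0,"wy": 0,"wz": 0,"claw": 0.25}
    - {"dx": 0,"dy": 0,"dz": 0,"wx": 0,"wy": 0,"wz": 0,"claw": 0.25}
    - {"dx": 0,"dy": 0,"dz": 0,"wx": 0,"wy": 0,"wz": 0,"claw": 0.25}
    - {"dx": 0,"dy": 0,"dz": -0.5,"wx": 0,"wy": 0,"wz": 0,"claw": 0.2}

```text
time_s: 22.05
position: [0.5311, 0.1929, 0.1735]
tool_rot: [[0.575, 0.818, -0.005], [0.818, -0.575, -0.002], [-0.004, -0.003, -1.0]]
contact_force: [1.0, -0.5, -0.3]
width: 0.0721
grip_force: 0.0
```

arm_command:
  moves:
    - {"dx": 0,"dy": 0,"dz": -1,"wx": 0,"wy": 0,"wz": 0,"claw": 0}
    - {"dx": 0,"dy": 0,"dz": -0.8,"wx": 0,"wy": 0,"wz": 0,"claw": 0}
    - {"dx": 0,"dy": 0,"dz": 0,"wx": 0,"wy": 0,"wz": 0,"claw": 0}

```text
time_s: 22.35
position: [0.5354, 0.1944, 0.2529]
tool_rot: [[0.575, 0.818, 0.01], [0.818, -0.575, 0.004], [0.009, 0.006, -1.0]]
contact_force: [0.7, 0.2, 0.7]
width: 0.0908
grip_force: 0.0
```

```bash
python3 - <<'E'
from h import *
inhook()
plan([.5383,-.2182,.19],73)
E
```

```text
t 22.4 hook x -0.0167 y -0.0010 z 0.2529 F hook [ 0.6 -0.5  0.7] head 54.9 w 0.0908 g 0.0
dx:-0.76  dy:0.54  dz:0.14  wx:0.00  wy:-0.01  wz:-0.21
dx:-0.78  dy:0.52  dz:0.14  wx:0.00  wy:-0.01  wz:-0.21
dx:-0.79  dy:0.50  dz:0.14  wx:0.00  wy:-0.01  wz:-0.21
dx:-0.81  dy:0.48  dz:0.14  wx:0.00  wy:-0.01  wz:-0.21
dx:-0.82  dy:0.45  dz:0.14  wx:0.00  wy:-0.01  wz:-0.21
dx:-0.83  dy:0.43  dz:0.14  wx:0.00  wy:-0.01  wz:-0.21
dx:-0.85  dy:0.41  dz:0.14  wx:0.00  wy:-0.01  wz:-0.21
dx:-0.86  dy:0.38  dz:0.14  wx:0.00  wy:-0.01  wz:-0.21
dx:-0.87  dy:0.36  dz:0.14  wx:0.00  wy:-0.01  wz:-0.21
dx:-0.88  dy:0.33  dz:0.14  wx:0.00  wy:-0.01  wz:-0.21
dx:-0.89  dy:0.31  dz:0.14  wx:0.00  wy:-0.01  wz:-0.21
```

arm_command:
  moves:
    - {"dx": -0.76,"dy": 0.54,"dz": 0,"wx": 0,"wy": 0,"wz": -0.21,"claw": 0}
    - {"dx": -0.78,"dy": 0.52,"dz": 0,"wx": 0,"wy": 0,"wz": -0.21,"claw": 0}
    - {"dx": -0.79,"dy": 0.5,"dz": 0,"wx": 0,"wy": 0,"wz": -0.21,"claw": 0}
    - {"dx": -0.81,"dy": 0.48,"dz": 0,"wx": 0,"wy": 0,"wz": -0.21,"claw": 0}
    - {"dx": -0.82,"dy": 0.45,"dz": 0.1,"wx": 0,"wy": 0,"wz": -0.21,"claw": 0}

```text
time_s: 22.85
position: [0.5341, 0.0048, 0.2433]
tool_rot: [[0.448, 0.894, 0.0], [0.894, -0.448, 0.0], [0.0, 0.0, -1.0]]
contact_force: [0.3, 0.1, 0.1]
width: 0.0909
grip_force: 0.0
```

arm_command:
  moves:
    - {"dx": -0.83,"dy": 0.43,"dz": 0.2,"wx": 0,"wy": 0,"wz": -0.21,"claw": 0}
    - {"dx": -0.85,"dy": 0.41,"dz": 0.2,"wx": 0,"wy": 0,"wz": -0.21,"claw": 0}
    - {"dx": -0.86,"dy": 0.38,"dz": 0.2,"wx": 0,"wy": 0,"wz": -0.21,"claw": 0}
    - {"dx": -0.87,"dy": 0.36,"dz": 0.2,"wx": 0,"wy": 0,"wz": -0.21,"claw": 0}
    - {"dx": -0.88,"dy": 0.33,"dz": 0.2,"wx": 0,"wy": 0,"wz": -0.21,"claw": 0}

```text
time_s: 23.35
position: [0.536, -0.1833, 0.2026]
tool_rot: [[0.312, 0.95, -0.001], [0.95, -0.312, 0.0], [0.0, -0.001, -1.0]]
contact_force: [0.9, 0.1, -0.7]
width: 0.0913
grip_force: 0.0
```

arm_command:
  moves:
    - {"dx": -0.89,"dy": 0.31,"dz": 0.2,"wx": 0,"wy": 0,"wz": -0.21,"claw": 0}
    - {"dx": 0,"dy": 0,"dz": 0,"wx": 0,"wy": 0,"wz": 0,"claw": 0}
    - {"dx": 0,"dy": 0,"dz": 0,"wx": 0,"wy": 0,"wz": 0,"claw": 0}

```text
time_s: 23.65
position: [0.5365, -0.2199, 0.1946]
tool_rot: [[0.288, 0.958, -0.002], [0.958, -0.288, 0.001], [0.001, -0.002, -1.0]]
contact_force: [-0.4, -0.2, -0.4]
width: 0.091
grip_force: 0.0
```

```bash
python3 - <<'E'
from h import *
import cv2
print(manip.state()["position"])
plan([.5383,-.2182,.108],73,3)
d=vision.read_camera("side"); t=vision.read_camera("top")
# hung trays: grey-level column scan of the hook area for rim columns; compare plate-corner predictions
g=cv2.cvtColor(t,cv2.COLOR_RGB2GRAY)
print("rod visible from", [int(g[int(round(v)),int(round(u))]) for u,v in [proj("top",hk(x,0,.169)) for x in np.arange(-.12,0,.01)]])
E
```

```text
[ 0.53648554 -0.21986502  0.19462888]
dx:0.02  dy:0.01  dz:0.72  wx:-0.00  wz:0.01
dx:0.02  dy:0.01  dz:0.72  wx:-0.00  wz:0.01
dx:0.02  dy:0.01  dz:0.72  wx:-0.00  wz:0.01
rod visible from [140, 136, 173, 172, 142, 165, 164, 179, 149, 151, 190, 48]
```

arm_command:
  moves:
    - {"dx": 0.02,"dy": 0.01,"dz": 0.8,"wx": 0,"wy": 0,"wz": 0,"claw": 0}
    - {"dx": 0.02,"dy": 0.01,"dz": 0.8,"wx": 0,"wy": 0,"wz": 0,"claw": 0}
    - {"dx": 0.02,"dy": 0.01,"dz": 0.4,"wx": 0,"wy": 0,"wz": 0,"claw": 0.3}
    - {"dx": 0,"dy": 0,"dz": 0.15,"wx": 0,"wy": 0,"wz": 0,"claw": 0.3}
    - {"dx": 0,"dy": 0,"dz": 0,"wx": 0,"wy": 0,"wz": 0,"claw": 1}
  squeeze: 10

```text
time_s: 24.25
position: [0.5388, -0.2167, 0.1096]
tool_rot: [[0.284, 0.959, -0.001], [0.959, -0.284, 0.0], [0.0, -0.001, -1.0]]
contact_force: [-0.8, 0.3, -0.6]
width: 0.0703
grip_force: 0.0
```

arm_command:
  moves:
    - {"dx": 0,"dy": 0,"dz": 0,"wx": 0,"wy": 0,"wz": 0,"claw": 1}
    - {"dx": 0,"dy": 0,"dz": 0,"wx": 0,"wy": 0,"wz": 0,"claw": 1}
    - {"dx": 0,"dy": 0,"dz": 0,"wx": 0,"wy": 0,"wz": 0,"claw": 1}

```text
time_s: 24.55
position: [0.5392, -0.2178, 0.111]
tool_rot: [[0.286, 0.958, 0.002], [0.958, -0.286, -0.001], [-0.0, 0.002, -1.0]]
contact_force: [-1.4, 0.9, 2.7]
width: 0.052
grip_force: 9.9
```

arm_command:
  moves:
    - {"dx": 0,"dy": 0,"dz": 0,"wx": 0,"wy": 0,"wz": 0,"claw": 1}
    - {"dx": 0,"dy": 0,"dz": 0,"wx": 0,"wy": 0,"wz": 0,"claw": 1}

```text
time_s: 24.75
position: [0.5392, -0.2179, 0.111]
tool_rot: [[0.286, 0.958, 0.002], [0.958, -0.286, -0.0], [0.0, 0.002, -1.0]]
contact_force: [-1.7, 1.2, 6.1]
width: 0.0521
grip_force: 9.9
```

arm_command:
  moves:
    - {"dx": 0,"dy": 0,"dz": 0,"wx": 0,"wy": 0,"wz": 0,"claw": 1}
    - {"dx": 0,"dy": 0,"dz": -0.5,"wx": 0,"wy": 0,"wz": 0,"claw": 1}
    - {"dx": 0,"dy": 0,"dz": -1,"wx": 0,"wy": 0,"wz": 0,"claw": 1}
    - {"dx": 0,"dy": 0,"dz": -1,"wx": 0,"wy": 0,"wz": 0,"claw": 1}
    - {"dx": 0,"dy": 0,"dz": -1,"wx": 0,"wy": 0,"wz": 0,"claw": 1}
  squeeze: 30

```text
time_s: 25.25
position: [0.5385, -0.2178, 0.2507]
tool_rot: [[0.286, 0.958, -0.0], [0.958, -0.286, 0.0], [-0.0, -0.0, -1.0]]
contact_force: [1.2, 0.3, -1.7]
width: 0.052
grip_force: 29.8
```

arm_command:
  moves:
    - {"dx": 0,"dy": 0,"dz": -0.6,"wx": 0,"wy": 0,"wz": 0,"claw": 1}
    - {"dx": 0,"dy": 0,"dz": 0,"wx": 0,"wy": 0,"wz": 0,"claw": 1}

```text
time_s: 25.45
position: [0.5406, -0.2187, 0.2776]
tool_rot: [[0.286, 0.958, 0.008], [0.958, -0.286, -0.004], [-0.001, 0.009, -1.0]]
contact_force: [0.2, 0.1, -1.3]
width: 0.052
grip_force: 29.8
```

```bash
python3 - <<'E'
from h import *
inhook()
plan(hk(-.165,0.001,.27),55)
E
```

```text
t 25.4 hook x -0.3521 y -0.2422 z 0.2776 F hook [ 0.2 -0.1 -1.3] head 73.4 w 0.0520 g 29.8
dx:0.71  dy:-0.48  dz:0.02  wx:0.01  wz:0.26
dx:0.69  dy:-0.50  dz:0.02  wx:0.01  wz:0.26
dx:0.67  dy:-0.53  dz:0.02  wx:0.01  wz:0.26
dx:0.65  dy:-0.55  dz:0.02  wx:0.01  wz:0.26
dx:0.63  dy:-0.57  dz:0.02  wx:0.01  wz:0.26
dx:0.61  dy:-0.60  dz:0.02  wx:0.01  wz:0.26
dx:0.59  dy:-0.62  dz:0.02  wx:0.01  wz:0.26
dx:0.57  dy:-0.64  dz:0.02  wx:0.01  wz:0.26
dx:0.54  dy:-0.66  dz:0.02  wx:0.01  wz:0.26
```

arm_command:
  moves:
    - {"dx": 0.71,"dy": -0.48,"dz": 0,"wx": 0,"wy": 0,"wz": 0.26,"claw": 1}
    - {"dx": 0.69,"dy": -0.5,"dz": 0,"wx": 0,"wy": 0,"wz": 0.26,"claw": 1}
    - {"dx": 0.67,"dy": -0.53,"dz": 0,"wx": 0,"wy": 0,"wz": 0.26,"claw": 1}
    - {"dx": 0.65,"dy": -0.55,"dz": 0,"wx": 0,"wy": 0,"wz": 0.26,"claw": 1}
    - {"dx": 0.63,"dy": -0.57,"dz": 0,"wx": 0,"wy": 0,"wz": 0.26,"claw": 1}

```text
time_s: 25.95
position: [0.4863, -0.0538, 0.2715]
tool_rot: [[0.456, 0.89, -0.003], [0.89, -0.456, 0.0], [-0.001, -0.003, -1.0]]
contact_force: [1.0, 0.3, -1.3]
width: 0.0517
grip_force: 29.8
```

arm_command:
  moves:
    - {"dx": 0.61,"dy": -0.6,"dz": 0,"wx": 0,"wy": 0,"wz": 0.26,"claw": 1}
    - {"dx": 0.59,"dy": -0.62,"dz": 0,"wx": 0,"wy": 0,"wz": 0.26,"claw": 1}
    - {"dx": 0.57,"dy": -0.64,"dz": 0,"wx": 0,"wy": 0,"wz": 0.26,"claw": 1}
    - {"dx": 0.54,"dy": -0.66,"dz": 0,"wx": 0,"wy": 0,"wz": 0.26,"claw": 1}
    - {"dx": 0,"dy": 0,"dz": 0,"wx": 0,"wy": 0,"wz": 0,"claw": 1}

```text
time_s: 26.45
position: [0.4448, 0.0784, 0.2718]
tool_rot: [[0.575, 0.818, -0.004], [0.818, -0.575, 0.001], [-0.001, -0.004, -1.0]]
contact_force: [-0.7, -0.7, -2.0]
width: 0.0517
grip_force: 29.8
```

arm_command:
  moves:
    - {"dx": 0,"dy": 0,"dz": 0.9,"wx": 0,"wy": 0,"wz": 0,"claw": 1}
    - {"dx": 0,"dy": 0,"dz": 0.9,"wx": 0,"wy": 0,"wz": 0,"claw": 1}
    - {"dx": 0,"dy": 0,"dz": 0.3,"wx": 0,"wy": 0,"wz": 0,"claw": 1}
    - {"dx": 0,"dy": 0,"dz": 0,"wx": 0,"wy": 0,"wz": 0,"claw": 1}
    - {"dx": 0,"dy": 0,"dz": 0,"wx": 0,"wy": 0,"wz": 0,"claw": 1}

```text
time_s: 26.95
position: [0.447, 0.0752, 0.1893]
tool_rot: [[0.578, 0.816, -0.001], [0.816, -0.578, -0.0], [-0.001, -0.0, -1.0]]
contact_force: [0.3, 0.9, -1.4]
width: 0.0516
grip_force: 29.8
```

```bash
python3 - <<'E'
from h import *
inhook()
plan(hk(-.165,0.0005,.1755),55,1)
E
```

```text
t 26.9 hook x -0.1651 y 0.0029 z 0.1893 F hook [ 0.9  0.3 -1.4] head 54.7 w 0.0516 g 29.8
dy:0.06  dz:0.34  wy:0.01  wz:-0.04
```

arm_command:
  moves:
    - {"dx": 0,"dy": 0.06,"dz": 0.34,"wx": 0,"wy": 0,"wz": -0.04,"claw": 1}
    - {"dx": 0.2,"dy": 0,"dz": 0,"wx": 0,"wy": 0,"wz": 0,"claw": 1}
    - {"dx": 0.3,"dy": 0,"dz": 0,"wx": 0,"wy": 0,"wz": 0,"claw": 1}
    - {"dx": 0.2,"dy": 0,"dz": 0,"wx": 0,"wy": 0,"wz": 0,"claw": 1}
    - {"dx": 0,"dy": 0,"dz": 0,"wx": 0,"wy": 0,"wz": 0,"claw": 1}

```text
time_s: 27.45
position: [0.4664, 0.0984, 0.1768]
tool_rot: [[0.572, 0.82, 0.002], [0.82, -0.572, 0.001], [0.002, 0.001, -1.0]]
contact_force: [-0.1, -0.4, -1.9]
width: 0.0516
grip_force: 29.8
```

```bash
python3 - <<'E'
from h import *
inhook()
E
```

```text
t 27.4 hook x -0.1349 y 0.0004 z 0.1768 F hook [-0.4 -0.1 -1.9] head 55.1 w 0.0516 g 29.8
```

arm_command:
  moves:
    - {"dx": 0.2,"dy": 0,"dz": 0.03,"wx": 0,"wy": 0,"wz": 0,"claw": 1}
    - {"dx": 0.15,"dy": 0,"dz": 0,"wx": 0,"wy": 0,"wz": 0,"claw": 1}
    - {"dx": 0.15,"dy": 0,"dz": 0,"wx": 0,"wy": 0,"wz": 0,"claw": 1}
    - {"dx": 0.15,"dy": 0,"dz": 0,"wx": 0,"wy": 0,"wz": 0,"claw": 1}
    - {"dx": 0.15,"dy": 0,"dz": 0,"wx": 0,"wy": 0,"wz": 0,"claw": 1}

```text
time_s: 27.95
position: [0.4836, 0.1238, 0.1749]
tool_rot: [[0.574, 0.819, 0.0], [0.819, -0.574, -0.0], [-0.0, 0.0, -1.0]]
contact_force: [-1.1, -0.6, -2.0]
width: 0.0521
grip_force: 29.8
```

```bash
python3 -c "
from h import *
inhook()"
```

```text
t 27.9 hook x -0.1042 y 0.0009 z 0.1749 F hook [-1.1  0.5 -2. ] head 55.0 w 0.0521 g 29.8
```

arm_command:
  moves:
    - {"dx": 0.2,"dy": 0,"dz": 0,"wx": 0,"wy": 0,"wz": 0,"claw": 1}
    - {"dx": 0.2,"dy": 0,"dz": 0,"wx": 0,"wy": 0,"wz": 0,"claw": 1}
    - {"dx": 0.1,"dy": 0,"dz": 0.15,"wx": 0,"wy": 0,"wz": 0,"claw": 1}
    - {"dx": 0.1,"dy": 0,"dz": 0.12,"wx": 0,"wy": 0,"wz": 0,"claw": 1}
    - {"dx": 0,"dy": 0,"dz": 0.08,"wx": 0,"wy": 0,"wz": 0,"claw": 1}

```text
time_s: 28.45
position: [0.4969, 0.1433, 0.16]
tool_rot: [[0.573, 0.819, -0.001], [0.819, -0.573, -0.0], [-0.001, -0.001, -1.0]]
contact_force: [-0.0, 0.4, -1.9]
width: 0.0516
grip_force: 29.8
```

arm_command:
  moves:
    - {"dx": 0,"dy": 0,"dz": 0.03,"wx": 0,"wy": 0,"wz": 0,"claw": 1}
    - {"dx": 0,"dy": 0,"dz": 0,"wx": 0,"wy": 0,"wz": 0,"claw": 1}

```text
time_s: 28.65
position: [0.4968, 0.1429, 0.1594]
tool_rot: [[0.574, 0.819, -0.001], [0.819, -0.574, -0.0], [-0.001, -0.0, -1.0]]
contact_force: [-0.5, 0.0, -1.4]
width: 0.0516
grip_force: 29.8
```

```bash
python3 -c "
from h import *
inhook()"
```

```text
t 28.6 hook x -0.0811 y 0.0010 z 0.1594 F hook [-0.3  0.4 -1.4] head 55.0 w 0.0516 g 29.8
```

arm_command:
  moves:
    - {"dx": 0.25,"dy": 0.01,"dz": 0.02,"wx": 0,"wy": 0,"wz": 0,"claw": 1}
    - {"dx": 0.3,"dy": 0,"dz": 0,"wx": 0,"wy": 0,"wz": 0,"claw": 1}
    - {"dx": 0.2,"dy": 0,"dz": 0,"wx": 0,"wy": 0,"wz": 0,"claw": 1}
    - {"dx": 0.1,"dy": 0,"dz": 0,"wx": 0,"wy": 0,"wz": 0,"claw": 1}
    - {"dx": 0.1,"dy": 0,"dz": 0,"wx": 0,"wy": 0,"wz": 0,"claw": 1}
  squeeze: 15

```text
time_s: 29.15
position: [0.5194, 0.1745, 0.1588]
tool_rot: [[0.573, 0.819, -0.0], [0.819, -0.573, -0.0], [-0.0, -0.0, -1.0]]
contact_force: [-1.1, 0.5, -1.1]
width: 0.052
grip_force: 14.9
```

```bash
python3 -c "
from h import *
inhook()"
```

```text
t 29.1 hook x -0.0422 y 0.0006 z 0.1588 F hook [-0.3  1.2 -1.1] head 55.0 w 0.0520 g 14.9
```

arm_command:
  moves:
    - {"dx": 0.05,"dy": 0,"dz": 0,"wx": 0,"wy": 0,"wz": 0,"claw": 1}
    - {"dx": 0.05,"dy": 0,"dz": 0,"wx": 0,"wy": 0,"wz": 0,"claw": 1}
    - {"dx": 0.05,"dy": 0,"dz": 0,"wx": 0,"wy": 0,"wz": 0,"claw": 1}
    - {"dx": 0.05,"dy": 0,"dz": 0,"wx": 0,"wy": 0,"wz": 0,"claw": 1}
    - {"dx": 0.05,"dy": 0,"dz": 0,"wx": 0,"wy": 0,"wz": 0,"claw": 1}

```text
time_s: 29.65
position: [0.5251, 0.1823, 0.159]
tool_rot: [[0.574, 0.819, 0.0], [0.819, -0.574, 0.0], [0.0, 0.0, -1.0]]
contact_force: [0.0, -0.8, -1.5]
width: 0.052
grip_force: 14.9
```

arm_command:
  moves:
    - {"dx": 0.05,"dy": 0,"dz": 0,"wx": 0,"wy": 0,"wz": 0,"claw": 1}
    - {"dx": 0.04,"dy": 0,"dz": 0,"wx": 0,"wy": 0,"wz": 0,"claw": 1}
    - {"dx": 0.04,"dy": 0,"dz": 0,"wx": 0,"wy": 0,"wz": 0,"claw": 1}
    - {"dx": 0.03,"dy": 0,"dz": 0,"wx": 0,"wy": 0,"wz": 0,"claw": 1}
    - {"dx": 0.03,"dy": 0,"dz": 0,"wx": 0,"wy": 0,"wz": 0,"claw": 1}

```text
time_s: 30.15
position: [0.529, 0.188, 0.1589]
tool_rot: [[0.573, 0.819, -0.001], [0.819, -0.573, -0.001], [-0.001, -0.0, -1.0]]
contact_force: [-2.3, -3.1, 0.2]
width: 0.052
grip_force: 14.9
```

arm_command:
  moves:
    - {"dx": 0.03,"dy": 0,"dz": 0,"wx": 0,"wy": 0,"wz": 0,"claw": 1}
    - {"dx": 0.03,"dy": 0,"dz": 0,"wx": 0,"wy": 0,"wz": 0,"claw": 1}
    - {"dx": 0.01,"dy": 0,"dz": 0,"wx": 0,"wy": 0,"wz": 0,"claw": 1}
    - {"dx": 0,"dy": 0,"dz": 0,"wx": 0,"wy": 0,"wz": 0,"claw": 1}

```text
time_s: 30.55
position: [0.529, 0.1881, 0.1589]
tool_rot: [[0.573, 0.819, -0.004], [0.819, -0.573, -0.005], [-0.007, -0.0, -1.0]]
contact_force: [-3.8, -7.3, 2.8]
width: 0.052
grip_force: 14.9
```

```bash
python3 -c "
from h import *
inhook()"
```

```text
t 30.6 hook x -0.0256 y 0.0005 z 0.1589 F hook [-8.2 -1.1  2.8] head 55.0 w 0.0520 g 14.9
```

arm_command:
  moves:
    - {"dx": 0.03,"dy": 0,"dz": 0,"wx": 0,"wy": 0,"wz": 0,"claw": 1}
    - {"dx": 0,"dy": 0,"dz": 0,"wx": 0,"wy": 0,"wz": 0,"claw": 1}
    - {"dx": 0,"dy": 0,"dz": 0,"wx": 0,"wy": 0,"wz": 0,"claw": 1}

```text
time_s: 30.85
position: [0.529, 0.1881, 0.1589]
tool_rot: [[0.573, 0.82, -0.006], [0.82, -0.573, -0.007], [-0.009, -0.001, -1.0]]
contact_force: [-5.9, -10.0, 5.1]
width: 0.0522
grip_force: 14.9
```

arm_command:
  moves:
    - {"dx": -0.03,"dy": 0,"dz": 0,"wx": 0,"wy": 0,"wz": 0,"claw": 0.1}
    - {"dx": -0.03,"dy": 0,"dz": 0,"wx": 0,"wy": 0,"wz": 0,"claw": 0.1}
    - {"dx": 0,"dy": 0,"dz": 0,"wx": 0,"wy": 0,"wz": 0,"claw": 0.1}
    - {"dx": 0,"dy": 0,"dz": 0,"wx": 0,"wy": 0,"wz": 0,"claw": 0.1}
    - {"dx": 0,"dy": 0,"dz": -0.5,"wx": 0,"wy": 0,"wz": 0,"claw": 0}

```text
time_s: 31.35
position: [0.5287, 0.1894, 0.1767]
tool_rot: [[0.573, 0.819, -0.005], [0.819, -0.573, -0.002], [-0.004, -0.003, -1.0]]
contact_force: [-0.4, -0.8, 0.3]
width: 0.0876
grip_force: 0.0
```

arm_command:
  moves:
    - {"dx": 0,"dy": 0,"dz": -1,"wx": 0,"wy": 0,"wz": 0,"claw": 0}
    - {"dx": 0,"dy": 0,"dz": -1,"wx": 0,"wy": 0,"wz": 0,"claw": 0}
    - {"dx": -0.8,"dy": 0.5,"dz": 0,"wx": 0,"wy": 0,"wz": 0,"claw": 0}
    - {"dx": -0.8,"dy": 0.5,"dz": 0,"wx": 0,"wy": 0,"wz": 0,"claw": 0}
    - {"dx": -0.8,"dy": 0.5,"dz": 0,"wx": 0,"wy": 0,"wz": 0,"claw": 0}

```text
time_s: 31.85
position: [0.5244, 0.076, 0.2594]
tool_rot: [[0.572, 0.82, 0.001], [0.82, -0.572, 0.0], [0.001, 0.001, -1.0]]
contact_force: [0.5, -0.2, -1.0]
width: 0.0915
grip_force: 0.0
```

arm_command:
  moves:
    - {"dx": -0.8,"dy": 0.5,"dz": 0,"wx": 0,"wy": 0,"wz": 0,"claw": 0}
    - {"dx": -0.8,"dy": 0.5,"dz": 0,"wx": 0,"wy": 0,"wz": 0,"claw": 0}
    - {"dx": -0.8,"dy": 0.5,"dz": 0,"wx": 0,"wy": 0,"wz": 0,"claw": 0}
    - {"dx": -0.8,"dy": 0.5,"dz": 0,"wx": 0,"wy": 0,"wz": 0,"claw": 0}
    - {"dx": 0,"dy": 0,"dz": 0,"wx": 0,"wy": 0,"wz": 0,"claw": 0}

```text
time_s: 32.35
position: [0.5164, -0.0777, 0.259]
tool_rot: [[0.577, 0.816, 0.0], [0.816, -0.577, -0.002], [-0.001, 0.001, -1.0]]
contact_force: [-0.4, 0.2, 0.2]
width: 0.0914
grip_force: 0.0
```

```bash
python3 - <<'E'
from h import *
import cv2
inhook()
s1=vision.read_camera("side");t=vision.read_camera("top")
cv2.imwrite("/tmp/se.png",s1[:,:,::-1]);cv2.imwrite("/tmp/te.png",t[:,:,::-1])
t0=cv2.imread("pics/top0.png")[:,:,::-1]
# moved things: bowl/cup/jar patches, difference from first picture
for n,(u,v,r) in dict(bowl=(254,138,24),cup=(268,249,9),jar=(113,250,12)).items():
    print(n,np.abs(t[v-r:v+r,u-r:u+r].astype(int)-t0[v-r:v+r,u-r:u+r]).mean().round(1))
# grey profiles along the hook x axis on z=.10 plates' left/right tops, and along rod; expected rim lines
def prof(y,z,im,n): return [int(im[int(round(v)),int(round(u))].mean()) for u,v in [proj(n,hk(x,y,z)) for x in np.arange(-.06,.011,.005)]]
print("x -60..10 mm; y=0",prof(0,.169,t,"top"))
for y in(-.052,-.036,.036,.052): print(y,prof(y,.135,t,"top"))
# side view: level of large/medium/small plate tops
for T,h,W,H,x in(("large",.045,.12,.09,-.018),("medium",.052,.104,.083,-.023),("small",.059,.088,.076,-.028)):
    print(T,[np.round(proj("side",hk(x-.018,s*W/2,h+H)),1) for s in(1,-1)],[np.round(proj("top",hk(x-.018,s*W/2,h+H)),1) for s in(1,-1)])
g=cv2.cvtColor(s1,cv2.COLOR_RGB2GRAY)
for r in range(150,196,3): print(r,g[r,246:300:2].tolist())
E
```

```text
t 32.4 hook x -0.2505 y -0.1415 z 0.2590 F hook [-0.1  0.4  0.2] head 54.7 w 0.0914 g 0.0
bowl 17.2
cup 32.6
jar 4.0
x -60..10 mm; y=0 [163, 171, 177, 136, 150, 157, 118, 190, 193, 193, 44, 124, 135, 32, 42]
-0.052 [135, 105, 107, 103, 139, 152, 144, 106, 128, 166, 132, 134, 135, 133, 201]
-0.036 [113, 143, 133, 155, 104, 115, 131, 133, 131, 136, 135, 138, 136, 194, 202]
0.036 [137, 135, 124, 99, 101, 102, 195, 197, 198, 202, 203, 203, 202, 204, 203]
0.052 [150, 113, 110, 132, 187, 193, 177, 169, 197, 203, 202, 203, 201, 202, 202]
large [array([251.8, 157.2]), array([287.2, 166.3])] [array([175.1, 227.7]), array([203.8, 188.1])]
medium [array([253.2, 158.4]), array([283.9, 166.4])] [array([178.7, 226.2]), array([203.6, 191.8])]
small [array([254.7, 159.7]), array([280.7, 166.4])] [array([182.3, 224.6]), array([203.3, 195.5])]
150 [129, 129, 129, 113, 45, 20, 17, 17, 14, 111, 112, 126, 105, 120, 118, 116, 115, 99, 103, 126, 129, 128, 71, 45, 49, 42, 43]
153 [131, 131, 131, 135, 45, 22, 16, 16, 5, 112, 138, 139, 90, 33, 112, 123, 110, 99, 105, 123, 127, 126, 69, 47, 48, 43, 40]
156 [12
[... 1191 characters left out ...]
, 126]
183 [130, 128, 130, 129, 117, 112, 110, 114, 129, 132, 185, 100, 98, 98, 100, 128, 109, 109, 99, 103, 102, 101, 89, 207, 201, 202, 201]
186 [130, 130, 129, 130, 127, 152, 200, 193, 172, 133, 104, 105, 112, 122, 143, 174, 193, 133, 98, 104, 102, 100, 112, 203, 199, 201, 201]
189 [131, 131, 127, 141, 191, 198, 198, 199, 202, 204, 204, 204, 199, 194, 134, 105, 104, 109, 103, 102, 104, 101, 98, 131, 132, 194, 206]
192 [132, 131, 161, 212, 199, 199, 198, 203, 108, 106, 108, 104, 133, 132, 196, 208, 207, 203, 197, 177, 123, 155, 191, 125, 102, 105, 107]
195 [131, 133, 131, 124, 126, 123, 143, 163, 209, 146, 106, 110, 111, 110, 109, 110, 109, 107, 108, 129, 132, 130, 207, 202, 202, 214, 111]
```

```bash
python3 - <<'E'
import cv2,numpy as np
for a,b in(("pics/side0.png","/tmp/se.png"),("pics/top0.png","/tmp/te.png")):
    for f in(a,b):
        h=cv2.cvtColor(cv2.imread(f),cv2.COLOR_BGR2HSV)
        m=((h[...,0]>10)&(h[...,0]<32)&(h[...,1]>90)&(h[...,2]>60)).astype(np.uint8)
        n,_,st,c=cv2.connectedComponentsWithStats(m)
        print(f,[(c[i].round(1).tolist(),int(st[i,4])) for i in range(1,n) if st[i,4]>60])
E
```

```text
pics/side0.png [([12.4, 83.7], 3286), ([237.4, 160.0], 104), ([242.6, 231.2], 328)]
/tmp/se.png [([13.9, 77.0], 3946), ([259.8, 120.0], 85), ([237.4, 160.0], 104), ([242.7, 231.2], 324)]
pics/top0.png [([549.2, 244.7], 575), ([267.6, 248.6], 318), ([121.7, 251.3], 77)]
/tmp/te.png [([549.2, 244.8], 574), ([121.7, 251.3], 75)]
```

```bash
python3 -c "
from plant import manip
print(manip.sign_off())"
```

```text
the job is handed in; nothing more can be done
None
```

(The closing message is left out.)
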